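Load the membrane test cell

ROBOT

A 6-joint arm with a two-finger parallel gripper is mounted at the origin on a cart in front of the work surface, level with it; the furniture and walls round the work are solid. World frame = base frame: x ahead of the robot, y to its left, z up, the work surface at z = 0. Lengths are in m, angles in rad, forces in N, time in s.
With the tool pointing down it reaches from about 0.3 to 0.775 m from the base axis. Payload 14.6 kg.
Tool frame: the origin (TCP) lies between the finger pads; the fingertips stand 8 mm ahead of it and the grasp point (between the pads) lies 11 mm behind it; z points along the fingers, y is the direction in which the jaws open and shut (so a half turn about z gives the same grasp; the last joint's range is limited). The gripper opens to 94 mm and grips with 3 to 60 N. Pads are 16 mm wide; open, the fingers measure 119 mm over their backs; the gripper's body (75 mm by 177 mm) begins 78 mm behind the grasp point.
Start: joints at [-1.335, 0.3, 1.521, -0, 1.321, -0.067], TCP at [0.164, -0.525, 0.213] pointing down, gripper open.
Joint ranges: [-3.03, 3.03], [-0.79, 2.21], [0.23, 2.52], [-1.04, 4.18], [0, 3.07], [-2.55, 2.55]. Speed limits (rad/s): [2.22, 2.22, 2.57, 3.14, 3.14, 3.14].

INTERFACE

Orientations are given as a unit quaternion [x, y, z, w].
In Python, from plant import bot, imaging gives the robot as it stands.
- The arm moves only by the tool drive_tool, never from a script. Its argument "motion" is a list of rows, each a list of 7 numbers: the opening in per cent of the stroke, from 0 (shut) to 100 (fully open), then the shift along the world's x, y, z as a fraction of full scale, then the turn, a rotation vector about the world's x, y, z as a fraction of full scale. In form: [[hand, dx, dy, dz, rx, ry, rz], ...]. A call has 1 to 12 rows; each row shifts and turns the commanded pose from where the row before left it; what a row does not reach is not made up. Full scale, the value 1, is 0.02 m for a shift and 0.1 rad for a turn. A row lasts 1/10 s, in which the tool goes at most 50 mm and 8.59 degrees, less where a joint would pass 70% of its speed; a pose out of reach is approached as far as the arm can. A call with a number of a shift or a turn outside -1 to 1 is refused whole. A call with a gripper value outside its range is refused whole. The fingers move at their own pace and stop on an object; "newtons" is the grip in N (left out, the last holds). Time passes only in rows, so rows that do not move let the fingers close. It gives the time, the measured TCP pose, the force and the opening at its end, in the units of the state.
- bot.state(): the state, without advancing time (a new reading comes with each control period).
- imaging.snapshot(name): name is "scene" or "top"; returns a dict with "color" (400x640x3 uint8, red, green, blue), "depth" (400x640 float32, m along the optical axis (not along the pixel's ray), 0 where there is no reading), "vfov" (degrees; the focal length in pixels is half the picture's height over the tangent of half this angle, whatever the lens; pixels are square), "cx", "cy" (the principal point, pixels), "world_from_camera" (4x4, takes a point from camera to world coordinates). Camera axes: x right, y down, z forward; pixel columns grow to the right and rows downward; lengths in m; the calibration is good to about 2 mm. A picture is of the moment at which its call begins.
- bot.job_done(): hands the job in, once; it reports no verdict.
The state is a dict: "t": time; "joint_pos": joint angles; "qd": joint speeds; "joint_torque": joint torques, N m; "eef_pos": TCP position; "tool_rot": TCP orientation; "wrist_force": force on the tool from outside, world axes, zero at the start; "moment": the same for the moment, N m; "gripper_width": finger opening in m.
Only numpy, scipy, OpenCV 4.12 (cv2) and the standard library are available. Lean on these libraries where they do the work, as an engineer would, in place of code of your own. Each camera call takes 0.05 s, during which the arm holds its last target. There are 200 camera calls.

TASK

Load the flat membrane test cell: slide its catch back and swing the clamp bar well clear, then lay the perforated steel support plate on the deck and the white flow cover on top of it. Slide both gently home, square against the end stop (cover under its lip) and against the two side lugs, without slamming or forcing them. Then swing the bar fully shut over the cover, slide the catch back across it, let go, and leave the glassware around alone.

Things in the scene. Friction and masses are not known exactly. Their poses are not given: they have to be found in the camera images.
- cell: Membrane test cell, fixed to the bench: aluminium base (x -110..+90, y -78..+94 mm) with a flat deck 14 mm above the bench. Origin on the bench under the middle of the seated parts; x runs along the parts towards the end stop, z up. Seated parts fill x -60..+60, y -30..+30. The -x end and the -y side are open for pushing the parts by their edges (seated plate 14 to 22, cover slab 22 to 34 mm high).
- end_stop (a point): Foot of the end stop's face, at x +60, y 0 of the cell, on the deck. Steel block 64 mm wide (y), top 46 mm over the bench. Its lip overhangs the parts by 10 mm (x +50..+60), underside 36 mm over the bench, so the cover (edge 34 mm high when on the plate) cannot be lowered home: lay it at least 12 mm short and slide it under.
- side_lugs (a point): Midway between the two steel side lugs, on the deck at x 0, y +30 of the cell. Lugs: faces at y +30, 16 mm deep towards +y, at x -56..-42 and x +39..+53, tops 32 mm over the bench; free between them. Lay parts some mm off them and push the parts against both.
- bar_pivot (a point): Axis of the clamp bar's pivot post, at x -47, y -62 of the cell, on the deck. Post and bar end 24 mm across, up to 54 mm over the bench.
- clamp_bar (a joint): Flat clamp bar turning level on the pivot, rad. 0: shut, along the cell's +y across the -x end of the parts; opens counter-clockwise from above (free end towards -x) to 1.75. 18 mm wide, 120 mm long, 38 to 50 mm over the bench. Stays where left (0.15 N m friction). A round sprung plunger 62 mm from the pivot, down to 32.5 mm, rides up on the seated cover (34 mm) near shut: some N more.
- bar_knob (a point): Middle of the black knob on the clamp bar, 102 mm from the pivot: upright, 19 mm across, from 56 to 76 mm over the bench (this point at 66). Push it or grip it from above. A nut on the bar, 62 mm from the pivot, stands up to 56 mm.
- catch (a joint): Sliding steel catch (a bolt in a guide), m. At 0 to 0.004 it lies across the shut bar, on the side the bar opens to, and locks it; it slides towards the cell's +y up to 0.026; the bar is free above 0.020. Stays where left (2 N friction). Its guide block: x -77..-54, y +64..+92 of the cell, up to 58 mm over the bench.
- catch_knob (a point): Middle of the black knob on the catch, at x -86, y +70 mm of the cell when the catch reads 0: upright, 17 mm across, from 55 to 75 mm over the bench (this point at 65). Push it along the cell's y.
- plate_centre (a point): Centre of the support plate: loose flat steel plate, 120 (x) x 60 (y) x 8 mm, with rows of small holes, lying on the bench; 0.2 to 0.45 kg. Grip it across its 60 mm. Either end first. Seated on the deck, its centre is 18 mm over the bench.
- cover_rib (a point): Centre of the grip rib of the flow cover: loose white plastic slab, 120 (x) x 60 (y) x 12 mm, with a rib on top, 60 (x) x 24 (y) x 22 mm, and two upright hose nipples on the rib at x +-20, 20 mm high. This point is 23 mm above the underside; 0.2 to 0.45 kg. Grip the rib across its 24 mm. Either end first. Seated on the plate, it is 45 mm over the bench.
- beaker: Bystander: glass beaker, 75 mm wide, 94 mm high; origin at the middle of its foot.
- flask: Bystander: conical flask, 80 mm wide, 126 mm high; origin at the middle of its foot.
- petri: Bystander: petri dish, 90 mm wide, 16 mm high; origin at the middle of its underside.
Mind the look-alikes: they are no part of the job. What is shaped like the part that bears cover_rib but pink is not meant. Of the things shaped like the part that bears plate_centre, the bare steel one is meant.

How it is judged:
By the outcome, as a careful person would: the job done as asked, in the order asked, and still so for the second after the job is handed in, with the robot touching nothing.
It also fails if it takes over 72 s, if anything falls off the work surface, if the arm or the gripper's body presses on something with over 40 N, if the wrist force passes 120 N, or if a joint passes its speed limit or range.

## Working session

There is one attempt and no reset: what is moved stays moved. The work goes in short steps, Python scripts to look and compute and a tool call to move; the robot and the scene stay as the last step left them, time stands still between calls to the robot, and variables do not carry over. Pictures are saved under pics/ and viewed, about 8 in all and at most 12, crops included, and the job is handed in when it is done.

Besides the shell and the picture viewer there is one more tool, called after "Emit:" as a command line: name --pt "numbers of a row" for each row, then --argument value for the rest. drive_tool: Moves the arm, as the interface text tells. Shift numbers are shares of 0.02 m and turn numbers shares of 0.1 rad, none past 1 either way. Its arguments: {"type":"object","properties":{"motion":{"type":"array","items":{"type":"array","items":{"type":"number"}}},"newtons":{"type":"number"}},"required":["motion"]}

```bash
mkdir -p pics; ls
cat > h.py <<'E'
import numpy as np, cv2
from plant import bot, imaging
def snap(n):
    s=imaging.snapshot(n); np.savez('%s.npz'%n,**s); return s
def load(n): return dict(np.load('%s.npz'%n))
def K(s):
    h=s['color'].shape[0]; return h/2/np.tan(np.radians(float(s['vfov']))/2)
def ray(s,u,v,z):
    f=K(s);T=s['world_from_camera'];d=T[:3,:3]@np.array([(u-s['cx'])/f,(v-s['cy'])/f,1]);o=T[:3,3]
    return o+d*(z-o[2])/d[2]
def proj(s,p):
    T=np.linalg.inv(s['world_from_camera']);q=T[:3,:3]@np.asarray(p)+T[:3,3];f=K(s)
    return q[:2]/q[2]*f+[s['cx'],s['cy']]
def cloud(s):
    f=K(s);T=s['world_from_camera'];d=s['depth'];v,u=np.indices(d.shape)
    P=np.stack([(u-s['cx'])/f*d,(v-s['cy'])/f*d,d],-1);return P@T[:3,:3].T+T[:3,3]
def save(n,im): cv2.imwrite('pics/'+n,cv2.cvtColor(im,cv2.COLOR_RGB2BGR))
E
python3 - <<'E'
from h import *
for n in('top','scene'):
    s=snap(n); save(n+'0.png',s['color']); print(n,s['vfov'],s['cx'],s['cy'],np.round(s['world_from_camera'],3).tolist())
print(bot.state())
E
```

```text
pics
top 56.97880541076748 319.9335155066725 197.1389424437194 [[-0.01, -0.997, 0.07, 0.428], [-1.0, 0.011, 0.012, -0.162], [-0.013, -0.07, -0.997, 1.608], [0.0, 0.0, 0.0, 1.0]]
scene 47.84217868070139 316.98309383929137 200.7008724946644 [[-0.598, -0.469, 0.65, -0.401], [-0.801, 0.326, -0.501, 0.556], [0.023, -0.821, -0.571, 0.912], [0.0, 0.0, 0.0, 1.0]]
{'t': 0.1, 'joint_pos': array([-1.33461948e+00,  3.00441678e-01,  1.52147111e+00, -6.22774552e-06,
        1.32067704e+00, -6.66174546e-02]), 'qd': array([ 1.31766770e-03, -8.09637200e-04, -1.80532454e-03, -9.89267229e-05,
        4.86347679e-04, -7.93855445e-04]), 'joint_torque': array([ 1.16204894e-03, -5.32641149e+01, -3.53284550e+01,  7.09366612e-02,
        2.34847638e-02, -6.78352649e-05]), 'eef_pos': array([ 0.16394276, -0.52478585,  0.21294898]), 'tool_rot': array([ 9.88561086e-01,  1.50820191e-01, -4.52248435e-05, -4.96536692e-04]), 'wrist_force': array([ 0.84396955, -0.86257996,  0.55194428]), 'moment': array([-0.04193788, -0.00666326, -0.02630773]), 'gripper_width': 0.09406304825628577}
```

View pics/top0.png

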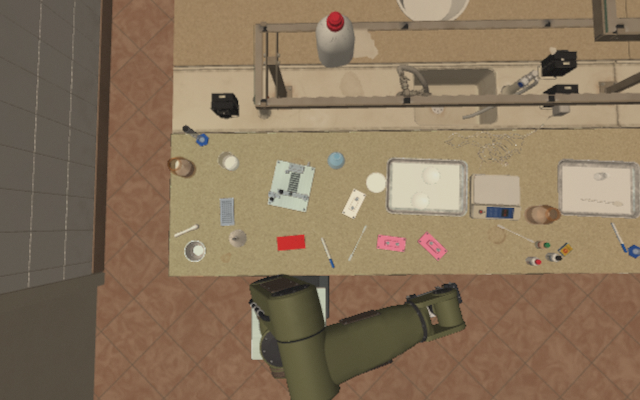

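View pics/scene0.png

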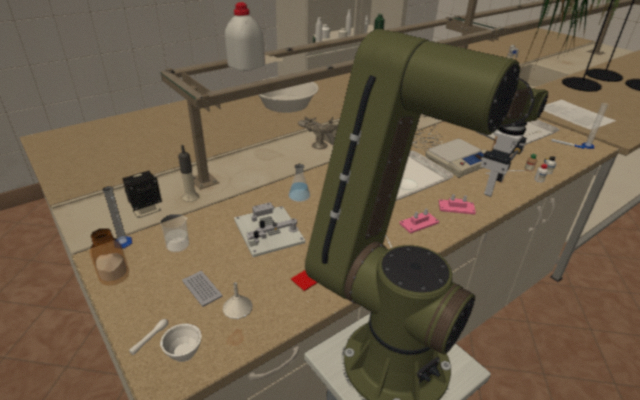

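The plate candidates are grey steel at top (227,211), which is the one wanted, and red at (291,242). The cover candidates are white at (353,204), which is the one wanted, and pink at (391,243) and (432,246). The cell is at (291,186), the petri dish at (376,183), the flask at (336,159) and the beaker at (229,162).

Run:
```python
from h import *
s=load('top'); im=s['color']
c=cv2.resize(im[140:260,210:390],None,fx=4.4,fy=4.4,interpolation=cv2.INTER_CUBIC)
save('crop1.png',c)
P=cloud(s)
hsv=cv2.cvtColor(im,cv2.COLOR_RGB2HSV)
for n,uv in dict(plate=(227,211),cover=(353,204),cell=(291,186),petri=(376,183),flask=(336,159),beaker=(229,162)).items():
    print(n,P[uv[1],uv[0]].round(3),hsv[uv[1],uv[0]],ray(s,*uv,0.01).round(3))
print('mm/px',1.6/K(s)*1000)
```

```text
plate [0.484 0.264 0.002] [ 90   5 144] [0.484 0.262 0.01 ]
cover [ 0.507 -0.284  0.035] [ 22  39 227] [ 0.508 -0.286  0.01 ]
cell [ 0.589 -0.018  0.016] [ 43  23 132] [ 0.59  -0.018  0.01 ]
petri [ 0.599 -0.388  0.012] [ 25  35 219] [ 0.599 -0.388  0.01 ]
flask [ 0.688 -0.212  0.117] [ 92  40 160] [ 0.706 -0.215  0.01 ]
beaker [0.694 0.247 0.037] [ 25  39 216] [0.699 0.254 0.01 ]
mm/px 4.341729922483401
```

View pics/crop1.png

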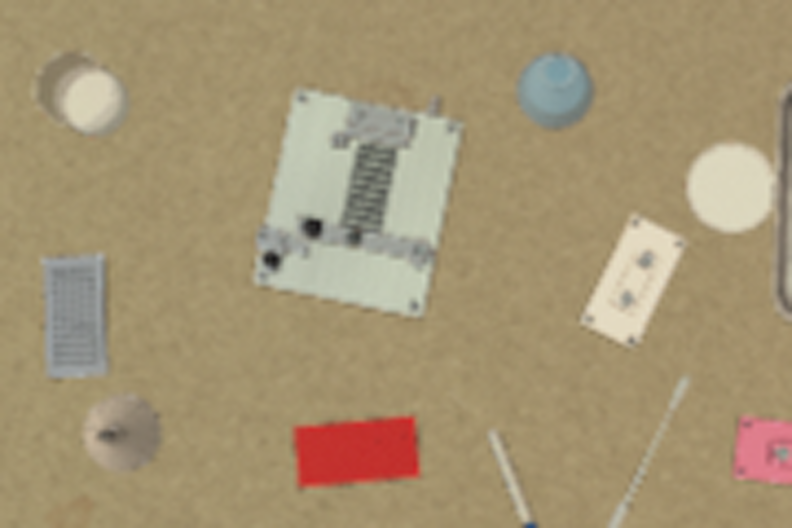

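The crop confirms the steel perforated plate at (75,315) and the white cover at (635,280). On the cell, the bar knob is at (313,228), the catch knob at (271,260) and the end stop at the top.

```bash
cat >> h.py <<'E'
def rect(s,box,fn,z,k=4,show=None):
    u0,v0,u1,v1=box; im=cv2.resize(s['color'][v0:v1,u0:u1],None,fx=k,fy=k,interpolation=cv2.INTER_CUBIC)
    m=fn(cv2.cvtColor(im,cv2.COLOR_RGB2HSV).astype(int),im.astype(int)).astype(np.uint8)*255
    m=cv2.morphologyEx(cv2.morphologyEx(m,cv2.MORPH_CLOSE,np.ones((9,9))),cv2.MORPH_OPEN,np.ones((5,5)))
    c=max(cv2.findContours(m,cv2.RETR_EXTERNAL,cv2.CHAIN_APPROX_NONE)[0],key=cv2.contourArea)[:,0].astype(float)
    w=np.array([ray(s,(p[0]+.5)/k-.5+u0,(p[1]+.5)/k-.5+v0,z)[:2] for p in c])
    r=cv2.minAreaRect((w*1000).astype(np.float32))
    h=cv2.convexHull((w*1000).astype(np.float32)); M=cv2.moments(h)
    if show: save(show,np.hstack([im,np.repeat(m[...,None],3,2)]))
    return r,(M['m10']/M['m00'],M['m01']/M['m00']),cv2.boxPoints(r)
E
python3 - <<'E'
from h import *
s=load('top')
sat=lambda h,i:h[...,1]
base=rect(s,(262,155,322,216),lambda h,i:((i[...,0]-i[...,2]<25)),0.014,show='m_base.png')
plate=rect(s,(214,192,240,230),lambda h,i:(i[...,0]-i[...,2]<20),0.008,show='m_pl.png')
cover=rect(s,(338,184,368,222),lambda h,i:(h[...,2]>188),0.012,show='m_cov.png')
for r in(base,plate,cover):print(np.round(r[0][0],1),np.round(r[0][1],1),round(r[0][2],2),np.round(r[1],1))
# knobs
im=s['color'].astype(int)
for n,(u0,v0,u1,v1),z in(('bar',(276,187,287,197),.076),('catch',(267,195,276,204),.075),('stop',(282,157,310,180),0.046)):
    g=255-im[v0:v1,u0:u1].max(2);w=np.clip(g-150,0,None)
    vv,uu=np.mgrid[v0:v1,u0:u1]
    if w.sum(): print(n,ray(s,(uu*w).sum()/w.sum(),(vv*w).sum()/w.sum(),z).round(4))
a=[cv2.imread('pics/'+f) for f in('m_base.png','m_pl.png','m_cov.png')]
H=max(x.shape[0] for x in a);cv2.imwrite('pics/masks.png',cv2.resize(np.hstack([cv2.copyMakeBorder(x,0,H-x.shape[0],0,4,cv2.BORDER_CONSTANT) for x in a]),None,fx=.8,fy=.8))
E
```

```text
[598.4 -16.3] [177.  211.1] 77.68 [594.2 -17.8]
[482.  263.7] [119.5  60.5] 2.26 [482.4 263.6]
[ 510.9 -288.5] [ 61.1 120.9] 63.5 [ 511.2 -288.2]
bar [0.5618 0.0192 0.076 ]
catch [0.5314 0.059  0.075 ]
stop [ 0.6284 -0.0363  0.046 ]
```

View pics/masks.png

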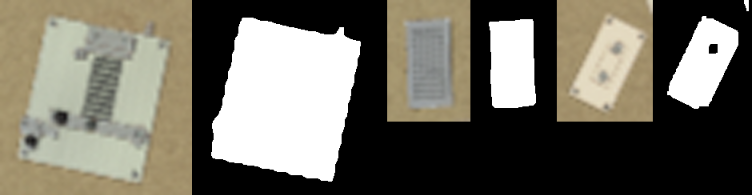

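Run:
```python
from h import *
from scipy.optimize import least_squares
s=load('top')
u0,v0,u1,v1=262,155,322,216;k=4
im=cv2.resize(s['color'][v0:v1,u0:u1],None,fx=k,fy=k,interpolation=cv2.INTER_CUBIC).astype(int)
m=((im[...,0]-im[...,2])<25).astype(np.uint8)
m=cv2.morphologyEx(cv2.morphologyEx(m,cv2.MORPH_CLOSE,np.ones((9,9))),cv2.MORPH_OPEN,np.ones((25,25)))
c=max(cv2.findContours(m,cv2.RETR_EXTERNAL,cv2.CHAIN_APPROX_NONE)[0],key=cv2.contourArea)[:,0]
w=1000*np.array([ray(s,(p[0]+.5)/k-.5+u0,(p[1]+.5)/k-.5+v0,.014)[:2] for p in c])
def res(q):
    c,sn=np.cos(q[2]),np.sin(q[2]);d=w-q[:2];l=np.c_[d[:,0]*c+d[:,1]*sn,-d[:,0]*sn+d[:,1]*c]-[-10,8]
    a=np.abs(l)-[100,86]; return np.where((a>0).all(1),np.hypot(*a.T),a.max(1))
r=least_squares(res,[598,-20,-.21],loss='soft_l1',f_scale=1)
q=r.x;print(q,np.degrees(q[2]),np.abs(r.fun).mean())
R=lambda a:np.array([[np.cos(a),-np.sin(a)],[np.sin(a),np.cos(a)]])
for n,p,z in(('knob',(-47,40),.076),('catch',(-86,70),.075),('pivot',(-47,-62),.054),('stop',(60,0),.046)):
    print(n,(q[:2]+R(q[2])@p).round(1))
print(rect(s,(262,155,322,216),lambda h,i:((i[...,0]-i[...,2])<25),0.014)[0])
# scene-view check of knobs
s2=load('scene');im=s2['color'].copy()
for p,z in(((-47,40),.076),((-86,70),.075),((90,94),.014),((-110,94),.014),((90,-78),.014),((-110,-78),.014),((60,32),.046),((60,-32),.046)):
    x=q[:2]+R(q[2])@p; 
    for S,I in((s2,im),):
        a=proj(S,[*x/1000,z]);cv2.circle(I,tuple(np.round(a*8).astype(int)),6,(255,0,0),-1,cv2.LINE_AA,3)
imt=s['color'].copy()
A=cv2.resize(im[190:260,220:320],None,fx=4,fy=4,interpolation=cv2.INTER_CUBIC)
save('cell_s.png',A)
```

```text
[ 6.00475778e+02 -2.73536003e+01 -2.19660664e-01] -12.585628963941188 2.251111424842059
knob [563.3  21.9]
catch [531.8  59.7]
pivot [541.1 -77.6]
stop [659.  -40.4]
((598.417236328125, -16.266433715820312), (177.02651977539062, 211.08595275878906), 77.68133544921875)
```

View pics/cell_s.png

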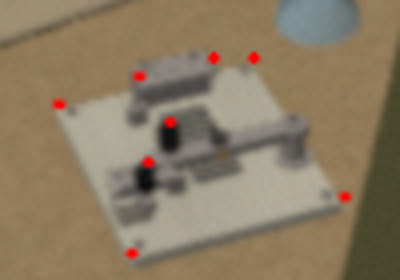

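The red marks land on the knobs and base corners in the scene view, e.g. bar knob (170,122) and catch knob (148,162). I take the cell origin as (599.8,-28.3) mm with yaw -12.5°. Next is the catch.

```bash
cat >> h.py <<'E'
O=np.array([.5998,-.0283]);YAW=np.radians(-12.5)
ex=np.array([np.cos(YAW),np.sin(YAW)]);ey=np.array([-ex[1],ex[0]])
def cw(x,y): return O+(x*ex+y*ey)/1000
def cur():
    s=bot.state();q=s['tool_rot'];th=np.degrees(2*np.arctan2(q[1],q[0]))%360
    return s,np.array([*s['eef_pos'],th])
def legs(*W,start=None):
    "W: (xw,yw,z [m], theta deg); prints shift units total per leg and min rows"
    p=cur()[1] if start is None else np.array(start,float)
    for w in W:
        w=np.array(w,float);d=w-p;u=d[:3]/.02;t=np.radians((d[3]+180)%360-180)/.1
        n=int(np.ceil(max(np.abs(u).max(),abs(t),np.linalg.norm(d[:3])/.05,.01)));print('to',w.round(4),'rows',n,'each',(u/n).round(3),'rz',round(t/n,3));p=w
def st():
    s,p=cur();l=p[:2]-O;print('t',round(s['t'],2),'cell',round(l@ex*1000,1),round(l@ey*1000,1),'z',round(p[2]*1000,1),'th',round(p[3],1),'F',s['wrist_force'].round(1),'w',round(s['gripper_width']*1000,1))
E
python3 - <<'E'
from h import *
st();legs((*cw(-89,44),.17,77.5),(*cw(-89,44),.070,77.5),(*cw(-89,78),.070,77.5))
E
```

```text
t 0.1 cell -318.1 -579.1 z 212.9 th 17.3 F [ 0.8 -0.9  0.6] w 94.1
to [5.224e-01 3.390e-02 1.700e-01 7.750e+01] rows 28 each [ 0.64   0.998 -0.077] rz 0.375
to [5.224e-01 3.390e-02 7.000e-02 7.750e+01] rows 5 each [ 0.  0. -1.] rz 0.0
to [5.298e-01 6.710e-02 7.000e-02 7.750e+01] rows 2 each [0.184 0.83  0.   ] rz 0.0
```

Emit:
drive_tool --pt "0 0.64 0.998 -0.077 0 0 0.375" --pt "0 0.64 0.998 -0.077 0 0 0.375" --pt "0 0.64 0.998 -0.077 0 0 0.375" --pt "0 0.64 0.998 -0.077 0 0 0.375" --pt "0 0.64 0.998 -0.077 0 0 0.375" --pt "0 0.64 0.998 -0.077 0 0 0.375" --pt "0 0.64 0.998 -0.077 0 0 0.375" --pt "0 0.64 0.998 -0.077 0 0 0.375" --pt "0 0.64 0.998 -0.077 0 0 0.375" --pt "0 0.64 0.998 -0.077 0 0 0.375" --pt "0 0.64 0.998 -0.077 0 0 0.375" --pt "0 0.64 0.998 -0.077 0 0 0.375"

```text
t: 1.3
eef_pos: [0.3179, -0.2845, 0.1947]
tool_rot: [0.93, 0.368, -0.0, -0.0]
wrist_force: [0.2, -0.6, 0.7]
gripper_width: 0.0019
```

Emit:
drive_tool --pt "0 0.64 0.998 -0.077 0 0 0.375" --pt "0 0.64 0.998 -0.077 0 0 0.375" --pt "0 0.64 0.998 -0.077 0 0 0.375" --pt "0 0.64 0.998 -0.077 0 0 0.375" --pt "0 0.64 0.998 -0.077 0 0 0.375" --pt "0 0.64 0.998 -0.077 0 0 0.375" --pt "0 0.64 0.998 -0.077 0 0 0.375" --pt "0 0.64 0.998 -0.077 0 0 0.375" --pt "0 0.64 0.998 -0.077 0 0 0.375" --pt "0 0.64 0.998 -0.077 0 0 0.375" --pt "0 0.64 0.998 -0.077 0 0 0.375" --pt "0 0.64 0.998 -0.077 0 0 0.375"

```text
t: 2.5
eef_pos: [0.4715, -0.045, 0.1762]
tool_rot: [0.824, 0.566, -0.0, -0.0]
wrist_force: [0.5, -1.0, 0.0]
gripper_width: 0.0008
```

Emit:
drive_tool --pt "0 0.64 0.998 -0.077 0 0 0.375" --pt "0 0.64 0.998 -0.077 0 0 0.375" --pt "0 0.64 0.998 -0.077 0 0 0.375" --pt "0 0.64 0.998 -0.077 0 0 0.375" --pt "0 0 0 0 0 0 0" --pt "0 0 0 0 0 0 0" --pt "0 0 0 0 0 0 0"

```text
t: 3.2
eef_pos: [0.522, 0.0333, 0.1703]
tool_rot: [0.78, 0.626, -0.0, -0.0]
wrist_force: [-0.3, 0.4, 0.2]
gripper_width: 0.0005
```

```bash
python3 -c "
from h import *
st();legs((*cw(-89,44),.070,77.5),(*cw(-89,78),.070,77.5))"
```

```text
t 3.2 cell -89.3 43.3 z 170.3 th 77.4 F [-0.3  0.4  0.2] w 0.5
to [5.224e-01 3.390e-02 7.000e-02 7.750e+01] rows 6 each [ 0.004  0.006 -0.836] rz 0.002
to [5.298e-01 6.710e-02 7.000e-02 7.750e+01] rows 2 each [0.184 0.83  0.   ] rz 0.0
```

Emit:
drive_tool --pt "0 0 0 -1 0 0 0" --pt "0 0 0 -1 0 0 0" --pt "0 0 0 -1 0 0 0" --pt "0 0 0 -1 0 0 0" --pt "0 0 0 -1 0 0 0" --pt "0 0 0 0 0 0 0"

```text
t: 3.8
eef_pos: [0.5209, 0.0331, 0.0684]
tool_rot: [0.78, 0.625, -0.002, -0.001]
wrist_force: [-0.2, -0.5, 0.3]
gripper_width: 0.0
```

Emit:
drive_tool --pt "0 0.041 0.185 0 0 0 0" --pt "0 0.041 0.185 0 0 0 0" --pt "0 0.041 0.185 0 0 0 0" --pt "0 0.041 0.185 0 0 0 0"

```text
t: 4.2
eef_pos: [0.5261, 0.049, 0.0711]
tool_rot: [0.78, 0.626, 0.0, 0.0]
wrist_force: [-0.5, -1.5, 1.9]
gripper_width: 0.0006
```

Emit:
drive_tool --pt "0 0.041 0.185 0 0 0 0" --pt "0 0.041 0.185 0 0 0 0" --pt "0 0.041 0.185 0 0 0 0" --pt "0 0.041 0.185 0 0 0 0" --pt "0 0 0 0 0 0 0"

```text
t: 4.7
eef_pos: [0.529, 0.064, 0.0702]
tool_rot: [0.78, 0.626, -0.0, -0.0]
wrist_force: [0.8, 0.0, -0.6]
gripper_width: 0.0004
```

```bash
python3 -c "
from h import *
st()"
```

```text
t 4.7 cell -89.1 74.8 z 70.2 th 77.5 F [ 0.8  0.  -0.6] w 0.4
```

Emit:
drive_tool --pt "0 0.016 0.073 0 0 0 0" --pt "0 0.016 0.073 0 0 0 0"

```text
t: 4.9
eef_pos: [0.5295, 0.0664, 0.0702]
tool_rot: [0.78, 0.626, -0.0, -0.0]
wrist_force: [-0.5, -3.0, 0.4]
gripper_width: 0.0003
```

```bash
python3 -c "
from h import *
st()
s=snap('top');s2=snap('scene')
a=cv2.resize(s['color'][150:225,255:330],None,fx=5,fy=5,interpolation=cv2.INTER_CUBIC)
b=cv2.resize(s2['color'][185:260,220:295],None,fx=5,fy=5,interpolation=cv2.INTER_CUBIC)
save('catch.png',np.hstack([a,b]))"
```

```text
t 4.9 cell -89.2 77.2 z 70.2 th 77.5 F [-0.5 -3.   0.4] w 0.3
```

View pics/catch.png

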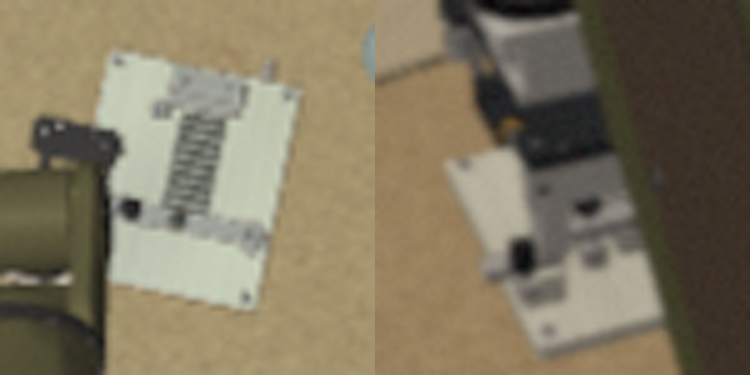

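The scene crop shows the catch knob at (521,255), pushed ahead of the finger, and the bolt sticking out to the left. I'll measure the travel.

```bash
python3 -c "
from h import *
s=load('scene');p=ray(s,249.2,236,.065)[:2]-O;print(p@ex*1e3,p@ey*1e3)
legs((*cw(-89,72),.070,77.5),(*cw(-85,72),.13,77.5),(*cw(-47,40),.13,77.5),(*cw(-47,40),.072,77.5),start=[*cw(-89.2,78),.0702,77.5])
import math
# bar arc: rotate 1.5 rad about pivot
piv=np.array([-47,-62.])
for k in range(0,18):
  a=k*.1;print(k,((cw(*(piv+102*np.array([-math.sin(a+.1),math.cos(a+.1)])))-cw(*(piv+102*np.array([-math.sin(a),math.cos(a)]))))/.02).round(3),end=' ')
"
```

```text
-91.33889465509294 96.41316390855242
to [5.285e-01 6.130e-02 7.000e-02 7.750e+01] rows 1 each [-0.055 -0.295 -0.01 ] rz 0.0
to [5.324e-01 6.040e-02 1.300e-01 7.750e+01] rows 3 each [ 0.065 -0.014  1.   ] rz 0.0
to [5.626e-01 2.090e-02 1.300e-01 7.750e+01] rows 2 each [ 0.754 -0.987  0.   ] rz 0.0
to [5.626e-01 2.090e-02 7.200e-02 7.750e+01] rows 3 each [ 0.     0.    -0.967] rz 0.0
0 [-0.503  0.085] 1 [-0.509  0.035] 2 [-0.51  -0.016] 3 [-0.505 -0.067] 4 [-0.496 -0.117] 5 [-0.482 -0.166] 6 [-0.463 -0.213] 7 [-0.439 -0.259] 8 [-0.411 -0.301] 9 [-0.379 -0.341] 10 [-0.343 -0.377] 11 [-0.304 -0.409] 12 [-0.262 -0.438] 13 [-0.217 -0.461] 14 [-0.17  -0.481] 15 [-0.121 -0.495] 16 [-0.071 -0.505] 17 [-0.02  -0.509]
```

Emit:
drive_tool --pt "0 0.011 0.049 0 0 0 0" --pt "0 0 0 0 0 0 0" --pt "0 -0.055 -0.32 0 0 0 0" --pt "36 0.065 -0.014 1 0 0 0" --pt "36 0.065 -0.014 1 0 0 0" --pt "36 0.065 -0.014 1 0 0 0" --pt "36 0.754 -0.987 0 0 0 0" --pt "36 0.754 -0.987 0 0 0 0" --pt "36 0 0 0 0 0 0" --pt "36 0 0 0 0 0 0"

```text
t: 6.0
eef_pos: [0.5625, 0.0205, 0.13]
tool_rot: [0.78, 0.626, -0.0, -0.0]
wrist_force: [0.0, 1.0, 0.3]
gripper_width: 0.0337
```

```bash
python3 -c "
from h import *
st();legs((*cw(-47,40),.07,77.5))
s=snap('scene')
save('pre_knob.png',cv2.resize(s['color'][180:260,220:320],None,fx=5,fy=5,interpolation=cv2.INTER_CUBIC))
g=s['color'].max(2)[180:260,220:320]
"
```

```text
t 6.0 cell -47.0 39.5 z 130.0 th 77.5 F [0.  1.  0.3] w 33.7
to [5.626e-01 2.090e-02 7.000e-02 7.750e+01] rows 4 each [ 0.001  0.006 -0.75 ] rz 0.002
```

Go down round the knob, then grip gently to locate it.

Emit:
drive_tool --pt "36 0 0 -0.75 0 0 0" --pt "36 0 0 -0.75 0 0 0" --pt "36 0 0 -0.75 0 0 0" --pt "36 0 0 -0.75 0 0 0" --pt "18 0 0 0 0 0 0" --pt "18 0 0 0 0 0 0" --pt "18 0 0 0 0 0 0" --newtons 5

```text
t: 6.75
eef_pos: [0.5615, 0.0212, 0.0703]
tool_rot: [0.78, 0.626, -0.001, -0.001]
wrist_force: [-9.8, 2.9, -0.4]
gripper_width: 0.02
```

```bash
python3 -c "
from h import *
st()"
```

```text
t 6.75 cell -48.1 40.0 z 70.3 th 77.5 F [-9.8  2.9 -0.4] w 20.0
```

Emit:
drive_tool --pt "26 -0.07 0.015 0 0 0 0" --pt "26 -0.503 0.085 0 0 0 1" --pt "26 -0.509 0.035 0 0 0 1" --pt "26 -0.51 -0.016 0 0 0 1" --pt "26 -0.505 -0.067 0 0 0 1" --pt "26 -0.496 -0.117 0 0 0 1" --pt "26 -0.482 -0.166 0 0 0 1" --pt "26 -0.463 -0.213 0 0 0 1"

```text
t: 7.55
eef_pos: [0.4924, 0.0119, 0.0713]
tool_rot: [0.516, 0.857, 0.001, 0.001]
wrist_force: [2.4, -0.0, -1.6]
gripper_width: 0.0245
```

Emit:
drive_tool --pt "26 -0.439 -0.259 0 0 0 1" --pt "26 -0.411 -0.301 0 0 0 1" --pt "26 -0.379 -0.341 0 0 0 1" --pt "26 -0.343 -0.377 0 0 0 1" --pt "26 -0.304 -0.409 0 0 0 1" --pt "26 -0.262 -0.438 0 0 0 1" --pt "26 -0.217 -0.461 0 0 0 1" --pt "26 -0.17 -0.481 0 0 0 1" --pt "26 -0.121 -0.495 0 0 0 1" --pt "26 -0.071 -0.505 0 0 0 1" --pt "26 0 0 0 0 0 0"

```text
t: 8.65
eef_pos: [0.4382, -0.0703, 0.0712]
tool_rot: [0.044, 0.999, -0.0, 0.001]
wrist_force: [-0.7, 0.5, 0.4]
gripper_width: 0.0241
```

```bash
sed -i 's/^O=.*YAW/O=np.array([.5980,-.0287]);YAW/' h.py; python3 -c "
from h import *
st()
legs((*cur()[1][:2],.16,cur()[1][3]),(.4822,.2637,.16,182.3),(.4822,.2637,.011,182.3))"
```

```text
t 8.65 cell -147.0 -75.2 z 71.2 th 174.9 F [-0.7  0.5  0.4] w 24.1
to [ 4.382000e-01 -7.030000e-02  1.600000e-01  1.749464e+02] rows 5 each [0.    0.    0.888] rz 0.0
to [4.822e-01 2.637e-01 1.600e-01 1.823e+02] rows 17 each [0.13  0.982 0.   ] rz 0.075
to [4.822e-01 2.637e-01 1.100e-02 1.823e+02] rows 8 each [ 0.     0.    -0.931] rz 0.0
```

Emit:
drive_tool --pt "26 0 0 0.888 0 0 0" --pt "26 0 0 0.888 0 0 0" --pt "80 0 0 0.888 0 0 0" --pt "80 0 0 0.888 0 0 0" --pt "80 0 0 0.888 0 0 0" --pt "80 0.13 0.982 0 0 0 0.075" --pt "80 0.13 0.982 0 0 0 0.075" --pt "80 0.13 0.982 0 0 0 0.075" --pt "80 0.13 0.982 0 0 0 0.075" --pt "80 0.13 0.982 0 0 0 0.075" --pt "80 0.13 0.982 0 0 0 0.075" --pt "80 0.13 0.982 0 0 0 0.075"

```text
t: 9.85
eef_pos: [0.456, 0.0692, 0.1597]
tool_rot: [0.02, 1.0, 0.0, 0.001]
wrist_force: [1.3, 0.3, 0.6]
gripper_width: 0.0751
```

Emit:
drive_tool --pt "80 0.13 0.982 0 0 0 0.075" --pt "80 0.13 0.982 0 0 0 0.075" --pt "80 0.13 0.982 0 0 0 0.075" --pt "80 0.13 0.982 0 0 0 0.075" --pt "80 0.13 0.982 0 0 0 0.075" --pt "80 0.13 0.982 0 0 0 0.075" --pt "80 0.13 0.982 0 0 0 0.075" --pt "80 0.13 0.982 0 0 0 0.075" --pt "80 0.13 0.982 0 0 0 0.075" --pt "80 0.13 0.982 0 0 0 0.075" --pt "80 0 0 -1 0 0 0" --pt "80 0 0 -1 0 0 0"

```text
t: 11.05
eef_pos: [0.4819, 0.2655, 0.1193]
tool_rot: [-0.018, 1.0, 0.0, 0.001]
wrist_force: [0.0, 0.1, -0.1]
gripper_width: 0.0749
```

Emit:
drive_tool --pt "80 0 0 -1 0 0 0" --pt "80 0 0 -1 0 0 0" --pt "80 0 0 -1 0 0 0" --pt "80 0 0 -1 0 0 0" --pt "80 0 0 -0.4 0 0 0" --pt "80 0 0 0 0 0 0"

```text
t: 11.65
eef_pos: [0.4815, 0.2645, 0.0307]
tool_rot: [-0.019, 1.0, -0.0, -0.001]
wrist_force: [-0.2, -0.8, 0.3]
gripper_width: 0.0751
```

```bash
python3 -c "
from h import *
st()
legs((.4822,.2637,.0105,182.3))
s=snap('scene')
save('plate_g.png',cv2.resize(s['color'][230:330,160:280],None,fx=5,fy=5,interpolation=cv2.INTER_CUBIC))"
```

```text
t 11.65 cell -177.2 261.0 z 30.7 th 182.1 F [-0.2 -0.8  0.3] w 75.1
to [4.822e-01 2.637e-01 1.050e-02 1.823e+02] rows 2 each [ 0.018 -0.02  -0.505] rz 0.015
```

Emit:
drive_tool --pt "80 0 0 -0.4 0 0 0" --pt "80 0 0 -0.4 0 0 0" --pt "80 0 0 -0.2 0 0 0" --pt "60 0 0 0 0 0 0" --pt "60 0 0 0 0 0 0" --pt "60 0 0 0 0 0 0" --pt "60 0 0 0 0 0 0" --newtons 30

```text
t: 12.4
eef_pos: [0.482, 0.2644, 0.0113]
tool_rot: [-0.019, 1.0, 0.0, 0.0]
wrist_force: [-0.4, 0.5, -1.4]
gripper_width: 0.0594
```

Emit:
drive_tool --pt "60 0 0 0.3 0 0 0" --pt "60 0 0 0.5 0 0 0" --pt "60 0 0 0.8 0 0 0" --pt "60 0 0 0 0 0 0"

```text
t: 12.8
eef_pos: [0.483, 0.2648, 0.0456]
tool_rot: [-0.019, 1.0, 0.001, 0.002]
wrist_force: [0.2, 0.0, -1.8]
gripper_width: 0.0593
```

```bash
python3 -c "
from h import *
st()
th=167.5
legs((*cur()[1][:2],.10,182.1),(*cw(-10,-5),.10,th),(*cw(-10,-5),.028,th))
s=snap('scene')
save('plate_g.png',cv2.resize(s['color'][230:330,160:280],None,fx=5,fy=5,interpolation=cv2.INTER_CUBIC))"
```

```text
t 12.8 cell -175.8 261.7 z 45.6 th 182.2 F [ 0.2  0.  -1.8] w 59.3
to [4.830e-01 2.648e-01 1.000e-01 1.821e+02] rows 3 each [0.    0.    0.907] rz -0.007
to [ 5.872e-01 -3.140e-02  1.000e-01  1.675e+02] rows 15 each [ 0.347 -0.988  0.   ] rz -0.17
to [ 5.872e-01 -3.140e-02  2.800e-02  1.675e+02] rows 4 each [ 0.   0.  -0.9] rz 0.0
```

View pics/plate_g.png

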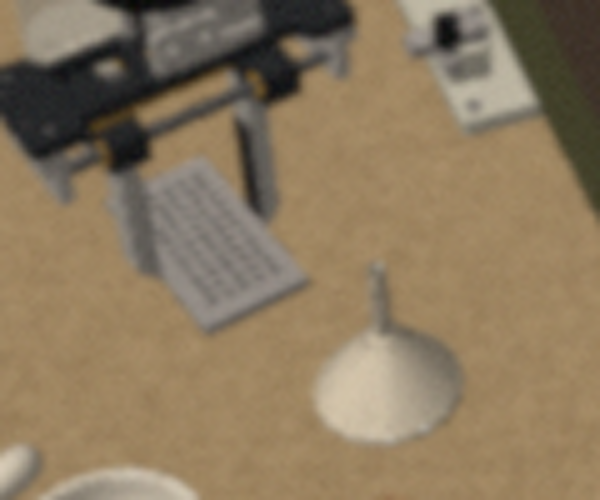

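The picture shows the plate held level between the fingers, with the funnel clear of them. I'll carry it to the cell.

Emit:
drive_tool --pt "60 0 0 0.9 0 0 0" --pt "60 0 0 0.9 0 0 0" --pt "60 0 0 0.9 0 0 0" --pt "60 0.334 -0.985 0 0 0 -0.17" --pt "60 0.334 -0.985 0 0 0 -0.17" --pt "60 0.334 -0.985 0 0 0 -0.17" --pt "60 0.334 -0.985 0 0 0 -0.17" --pt "60 0.334 -0.985 0 0 0 -0.17" --pt "60 0.334 -0.985 0 0 0 -0.17" --pt "60 0.334 -0.985 0 0 0 -0.17" --pt "60 0.334 -0.985 0 0 0 -0.17" --pt "60 0.334 -0.985 0 0 0 -0.17"

```text
t: 14.05
eef_pos: [0.5419, 0.0862, 0.0965]
tool_rot: [0.057, 0.998, -0.0, -0.0]
wrist_force: [-0.8, 0.1, -3.3]
gripper_width: 0.0592
```

Emit:
drive_tool --pt "60 0.334 -0.985 0 0 0 -0.17" --pt "60 0.334 -0.985 0 0 0 -0.17" --pt "60 0.334 -0.985 0 0 0 -0.17" --pt "60 0.334 -0.985 0 0 0 -0.17" --pt "60 0.334 -0.985 0 0 0 -0.17" --pt "60 0.334 -0.985 0 0 0 -0.17" --pt "60 0 0 0 0 0 0" --pt "60 0 0 -0.7 0 0 0" --pt "60 0 0 -0.7 0 0 0" --pt "60 0 0 -0.7 0 0 0" --pt "60 0 0 -0.7 0 0 0" --pt "60 0 0 0 0 0 0"

```text
t: 15.25
eef_pos: [0.5808, -0.0307, 0.0384]
tool_rot: [0.108, 0.994, 0.0, -0.002]
wrist_force: [0.1, -0.4, -3.4]
gripper_width: 0.0592
```

```bash
python3 -c "
from h import *
st()
th=167.5
legs((*cw(-14,-5),.0262,th))"
```

```text
t 15.25 cell -16.4 -5.7 z 38.4 th 167.6 F [ 0.1 -0.4 -3.4] w 59.2
to [ 5.832e-01 -3.060e-02  2.620e-02  1.675e+02] rows 1 each [ 0.124  0.006 -0.611] rz -0.024
```

Emit:
drive_tool --pt "60 0.04 0 -0.2 0 0 0" --pt "60 0.04 0 -0.2 0 0 0" --pt "60 0.04 0 -0.1 0 0 0" --pt "60 0 0 -0.06 0 0 0" --pt "60 0 0 -0.05 0 0 0" --pt "60 0 0 0 0 0 0"

```text
t: 15.85
eef_pos: [0.5845, -0.0312, 0.0289]
tool_rot: [0.108, 0.994, -0.0, 0.0]
wrist_force: [-0.2, 0.1, -3.7]
gripper_width: 0.0593
```

```bash
python3 -c "
from h import *
st()"
```

```text
t 15.85 cell -12.7 -5.3 z 28.9 th 167.6 F [-0.2  0.1 -3.7] w 59.3
```

Emit:
drive_tool --pt "60 0 0 -0.08 0 0 0" --pt "60 0 0 -0.06 0 0 0" --pt "60 0 0 -0.04 0 0 0" --pt "60 0 0 0 0 0 0"

```text
t: 16.25
eef_pos: [0.5845, -0.0312, 0.0253]
tool_rot: [0.108, 0.994, -0.0, 0.0]
wrist_force: [0.1, 0.3, -2.5]
gripper_width: 0.0595
```

Emit:
drive_tool --pt "76 0 0 0 0 0 0" --pt "76 0 0 0 0 0 0" --pt "76 0 0 0 0 0 0" --pt "76 0 0 0.5 0 0 0" --pt "76 0 0 1 0 0 0" --pt "0 0 0 1 0 0 0" --pt "0 0 0 0 0 0 0"

```text
t: 16.95
eef_pos: [0.5859, -0.0313, 0.0786]
tool_rot: [0.108, 0.994, -0.0, 0.003]
wrist_force: [-0.0, 0.5, -0.2]
gripper_width: 0.0591
```

```bash
python3 -c "
from h import *
st()
legs((*cw(-90,-5),.075,167.5),(*cw(-90,-5),.0245,167.5))"
```

```text
t 16.95 cell -11.2 -5.2 z 78.6 th 167.6 F [-0.   0.5 -0.2] w 59.1
to [ 5.091e-01 -1.410e-02  7.500e-02  1.675e+02] rows 4 each [-0.961  0.215 -0.045] rz -0.005
to [ 5.091e-01 -1.410e-02  2.450e-02  1.675e+02] rows 3 each [ 0.     0.    -0.842] rz 0.0
```

Emit:
drive_tool --pt "0 -0.97 0.215 0 0 0 0" --pt "0 -0.97 0.215 0 0 0 0" --pt "0 -0.97 0.215 0 0 0 0" --pt "0 -0.97 0.215 0 0 0 0" --pt "0 0 0 0 0 0 0" --pt "0 0 0 -0.8 0 0 0" --pt "0 0 0 -0.8 0 0 0" --pt "0 0 0 -0.8 0 0 0" --pt "0 0 0 0 0 0 0" --pt "0 0 0 0 0 0 0"

```text
t: 17.95
eef_pos: [0.5073, -0.014, 0.0274]
tool_rot: [0.108, 0.994, -0.0, -0.0]
wrist_force: [-0.5, 1.3, 1.0]
gripper_width: 0.0008
```

```bash
python3 -c "
from h import *
st()
s=snap('top');s2=snap('scene')
a=cv2.resize(s['color'][150:225,255:330],None,fx=5,fy=5,interpolation=cv2.INTER_CUBIC)
b=cv2.resize(s2['color'][185:260,220:305],None,fx=5,fy=5,interpolation=cv2.INTER_CUBIC)
save('plate_d.png',np.hstack([a,b]))"
```

```text
t 17.95 cell -91.8 -5.3 z 27.4 th 167.6 F [-0.5  1.3  1. ] w 0.8
```

View pics/plate_d.png

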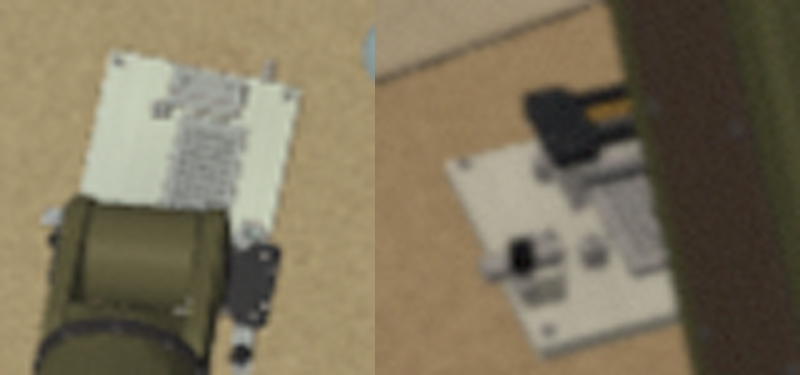

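The plate lies on the deck, short of the stop and off the lugs. Now I'll push it gently in +x.

Emit:
drive_tool --pt "0 0 0 -0.15 0 0 0" --pt "0 0.098 -0.022 0 0 0 0" --pt "0 0.098 -0.022 0 0 0 0" --pt "0 0.098 -0.022 0 0 0 0" --pt "0 0.098 -0.022 0 0 0 0" --pt "0 0.098 -0.022 0 0 0 0" --pt "0 0.098 -0.022 0 0 0 0" --pt "0 0.098 -0.022 0 0 0 0" --pt "0 0.049 -0.011 0 0 0 0" --pt "0 0.049 -0.011 0 0 0 0"

```text
t: 19.05
eef_pos: [0.5226, -0.0175, 0.0243]
tool_rot: [0.108, 0.994, 0.0, -0.0]
wrist_force: [-0.9, 0.6, 1.5]
gripper_width: 0.0007
```

Emit:
drive_tool --pt "0 0.049 -0.011 0 0 0 0" --pt "0 0.049 -0.011 0 0 0 0" --pt "0 0.049 -0.011 0 0 0 0"

```text
t: 19.35
eef_pos: [0.5256, -0.0182, 0.0243]
tool_rot: [0.108, 0.994, -0.0, -0.0]
wrist_force: [-1.8, 0.3, 1.6]
gripper_width: 0.0002
```

```bash
python3 -c "
from h import *
st()"
```

```text
t 19.35 cell -73.0 -5.4 z 24.3 th 167.6 F [-1.8  0.3  1.6] w 0.2
```

Emit:
drive_tool --pt "0 0.04 -0.009 0 0 0 0" --pt "0 0.04 -0.009 0 0 0 0" --pt "0 0.04 -0.009 0 0 0 0"

```text
t: 19.65
eef_pos: [0.528, -0.0187, 0.0243]
tool_rot: [0.108, 0.994, 0.0, 0.0]
wrist_force: [-1.9, 0.2, 2.2]
gripper_width: 0.0003
```

Emit:
drive_tool --pt "0 0.03 -0.006 0 0 0 0" --pt "0 0.03 -0.006 0 0 0 0"

```text
t: 19.85
eef_pos: [0.5289, -0.0189, 0.0243]
tool_rot: [0.108, 0.994, -0.0, -0.0]
wrist_force: [-6.2, 0.9, 5.2]
gripper_width: 0.0002
```

Emit:
drive_tool --pt "0 0.01 -0.002 0 0 0 0" --pt "0 0 0 0 0 0 0"

```text
t: 20.05
eef_pos: [0.5289, -0.0189, 0.0243]
tool_rot: [0.108, 0.994, 0.0, -0.001]
wrist_force: [-4.3, -0.0, 3.2]
gripper_width: 0.0004
```

```bash
python3 -c "
from h import *
st()"
```

```text
t 20.05 cell -69.6 -5.4 z 24.3 th 167.6 F [-4.3 -0.   3.2] w 0.4
```

```bash
python3 -c "
from h import *
legs((*cw(-76,-5.4),.0243,167.5),(*cw(-76,-5.4),.075,167.5),(*cw(-1,-62),.075,167.5),(*cw(-1,-62),.0245,167.5),(*cw(-1,-50),.0245,167.5))"
```

```text
to [ 5.226e-01 -1.750e-02  2.430e-02  1.675e+02] rows 1 each [-0.314  0.068  0.001] rz -0.019
to [ 5.226e-01 -1.750e-02  7.500e-02  1.675e+02] rows 3 each [0.    0.    0.845] rz 0.0
to [ 5.836e-01 -8.900e-02  7.500e-02  1.675e+02] rows 4 each [ 0.762 -0.894  0.   ] rz 0.0
to [ 5.836e-01 -8.900e-02  2.450e-02  1.675e+02] rows 3 each [ 0.     0.    -0.842] rz 0.0
to [ 5.862e-01 -7.730e-02  2.450e-02  1.675e+02] rows 1 each [0.13  0.586 0.   ] rz 0.0
```

Emit:
drive_tool --pt "0 -0.314 0.068 0 0 0 0" --pt "0 0 0 0.845 0 0 0" --pt "0 0 0 0.845 0 0 0" --pt "0 0 0 0.845 0 0 0" --pt "0 0.762 -0.894 0 0 0 0" --pt "0 0.762 -0.894 0 0 0 0" --pt "0 0.762 -0.894 0 0 0 0" --pt "0 0.762 -0.894 0 0 0 0" --pt "0 0 0 -0.842 0 0 0" --pt "0 0 0 -0.842 0 0 0" --pt "0 0 0 -0.842 0 0 0" --pt "0 0 0 0 0 0 0"

```text
t: 21.25
eef_pos: [0.5839, -0.0891, 0.0235]
tool_rot: [0.108, 0.994, -0.0, 0.0]
wrist_force: [0.5, -0.1, 0.3]
gripper_width: 0.0005
```

Emit:
drive_tool --pt "0 0.022 0.098 0 0 0 0" --pt "0 0.022 0.098 0 0 0 0" --pt "0 0.022 0.098 0 0 0 0" --pt "0 0.022 0.098 0 0 0 0" --pt "0 0.022 0.098 0 0 0 0" --pt "0 0.022 0.098 0 0 0 0"

```text
t: 21.85
eef_pos: [0.5867, -0.0772, 0.0246]
tool_rot: [0.108, 0.994, -0.0, 0.0]
wrist_force: [-0.6, -0.1, 1.0]
gripper_width: 0.0004
```

```bash
python3 -c "
from h import *
st()"
```

```text
t 21.85 cell -0.6 -49.8 z 24.6 th 167.6 F [-0.6 -0.1  1. ] w 0.4
```

Emit:
drive_tool --pt "0 0.011 0.049 0 0 0 0" --pt "0 0.011 0.049 0 0 0 0" --pt "0 0.011 0.049 0 0 0 0" --pt "0 0.011 0.049 0 0 0 0"

```text
t: 22.25
eef_pos: [0.5875, -0.0734, 0.0245]
tool_rot: [0.108, 0.994, -0.0, -0.0]
wrist_force: [0.5, -0.0, -0.0]
gripper_width: 0.0006
```

Emit:
drive_tool --pt "0 0.009 0.039 0 0 0 0" --pt "0 0.009 0.039 0 0 0 0"

```text
t: 22.45
eef_pos: [0.5879, -0.0718, 0.0245]
tool_rot: [0.108, 0.994, -0.0, -0.0]
wrist_force: [0.0, -0.5, 0.7]
gripper_width: 0.0005
```

Emit:
drive_tool --pt "0 0.009 0.039 0 0 0 0" --pt "0 0.009 0.039 0 0 0 0"

```text
t: 22.65
eef_pos: [0.5882, -0.0705, 0.0245]
tool_rot: [0.108, 0.994, -0.0, -0.0]
wrist_force: [-0.8, -1.9, 0.0]
gripper_width: 0.0006
```

Emit:
drive_tool --pt "0 0.009 0.039 0 0 0 0" --pt "0 0.009 0.039 0 0 0 0"

```text
t: 22.85
eef_pos: [0.5886, -0.0688, 0.0245]
tool_rot: [0.108, 0.994, -0.0, 0.0]
wrist_force: [-0.9, -1.7, 0.1]
gripper_width: 0.0004
```

Emit:
drive_tool --pt "0 0.009 0.039 0 0 0 0" --pt "0 0.009 0.039 0 0 0 0"

```text
t: 23.05
eef_pos: [0.589, -0.0671, 0.0245]
tool_rot: [0.108, 0.994, -0.0, 0.0]
wrist_force: [-0.4, -1.7, 0.1]
gripper_width: 0.0005
```

Emit:
drive_tool --pt "0 0.007 0.029 0 0 0 0" --pt "0 0.007 0.029 0 0 0 0"

```text
t: 23.25
eef_pos: [0.5892, -0.066, 0.0245]
tool_rot: [0.108, 0.994, -0.0, 0.0]
wrist_force: [-0.6, -2.5, -0.3]
gripper_width: 0.0006
```

Emit:
drive_tool --pt "0 0.007 0.029 0 0 0 0" --pt "0 0.007 0.029 0 0 0 0"

```text
t: 23.45
eef_pos: [0.5895, -0.0648, 0.0245]
tool_rot: [0.108, 0.994, -0.0, -0.0]
wrist_force: [-0.1, -2.1, 0.5]
gripper_width: 0.0006
```

Emit:
drive_tool --pt "0 0.005 0.02 0 0 0 0" --pt "0 0.005 0.02 0 0 0 0"

```text
t: 23.65
eef_pos: [0.5897, -0.064, 0.0245]
tool_rot: [0.108, 0.994, -0.0, -0.0]
wrist_force: [-1.2, -2.1, 1.1]
gripper_width: 0.0006
```

Emit:
drive_tool --pt "0 0.006 0.025 0 0 0 0" --pt "0 0.006 0.025 0 0 0 0"

```text
t: 23.85
eef_pos: [0.5899, -0.063, 0.0245]
tool_rot: [0.108, 0.994, -0.0, -0.0]
wrist_force: [-0.9, -1.8, 0.7]
gripper_width: 0.0004
```

Emit:
drive_tool --pt "0 0.006 0.025 0 0 0 0" --pt "0 0.006 0.025 0 0 0 0"

```text
t: 24.05
eef_pos: [0.5901, -0.0621, 0.0245]
tool_rot: [0.108, 0.994, -0.0, -0.0]
wrist_force: [-1.7, -4.2, 1.7]
gripper_width: 0.0003
```

```bash
python3 -c "
from h import *
st()"
```

```text
t 24.05 cell -0.4 -34.3 z 24.5 th 167.6 F [-1.7 -4.2  1.7] w 0.3
```

Emit:
drive_tool --pt "0 0.004 0.02 0 0 0 0" --pt "0 0 0 0 0 0 0"

```text
t: 24.25
eef_pos: [0.5902, -0.062, 0.0245]
tool_rot: [0.108, 0.994, -0.0, -0.0]
wrist_force: [-2.0, -4.5, 0.3]
gripper_width: 0.0003
```

Emit:
drive_tool --pt "0 0.004 0.02 0 0 0 0" --pt "0 0 0 0 0 0 0"

```text
t: 24.45
eef_pos: [0.5902, -0.0618, 0.0245]
tool_rot: [0.108, 0.994, -0.0, -0.0]
wrist_force: [-3.6, -7.6, 0.9]
gripper_width: 0.0003
```

```bash
python3 -c "
from h import *
st()
s=snap('top')
c=s['color'];save('seat1.png',cv2.resize(c[152:222,258:328],None,fx=8,fy=8,interpolation=cv2.INTER_CUBIC))"
```

```text
t 24.45 cell -0.4 -34.0 z 24.5 th 167.6 F [-3.6 -7.6  0.9] w 0.3
```

View pics/seat1.png

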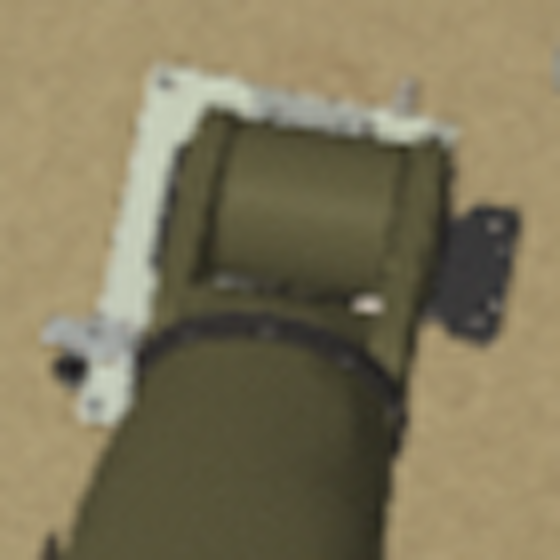

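The top crop shows the arm hiding the parts; end stop lip at (310,110), catch knob at (68,368). The force rose sharply, about 3 N for 0.2 mm, so the plate is against the lugs. I'll go to the cover and check the plate's seating while the view is clear.

```bash
python3 -c "
from h import *
p=cur()[1]
legs((*cw(-0.4,-42),.0245,167.5),(*cw(-0.4,-42),.13,167.5),(.511,-.2884,.13,153.5),(.511,-.2884,.03,153.5))"
```

```text
to [ 5.885e-01 -6.960e-02  2.450e-02  1.675e+02] rows 1 each [-0.084 -0.387 -0.001] rz -0.018
to [ 5.885e-01 -6.960e-02  1.300e-01  1.675e+02] rows 6 each [0.    0.    0.879] rz 0.0
to [ 5.110e-01 -2.884e-01  1.300e-01  1.535e+02] rows 11 each [-0.352 -0.994  0.   ] rz -0.222
to [ 5.110e-01 -2.884e-01  3.000e-02  1.535e+02] rows 5 each [ 0.  0. -1.] rz 0.0
```

Emit:
drive_tool --pt "0 -0.084 -0.387 0 0 0 0" --pt "0 0 0 0.879 0 0 0" --pt "0 0 0 0.879 0 0 0" --pt "0 0 0 0.879 0 0 0" --pt "0 0 0 0.879 0 0 0" --pt "50 0 0 0.879 0 0 0" --pt "50 0 0 0.879 0 0 0" --pt "50 -0.352 -0.994 0 0 0 -0.222" --pt "50 -0.352 -0.994 0 0 0 -0.222" --pt "50 -0.352 -0.994 0 0 0 -0.222" --pt "50 -0.352 -0.994 0 0 0 -0.222" --pt "50 -0.352 -0.994 0 0 0 -0.222"

```text
t: 25.7
eef_pos: [0.5531, -0.1693, 0.13]
tool_rot: [0.163, 0.987, 0.0, 0.0]
wrist_force: [0.0, -0.2, -0.1]
gripper_width: 0.0468
```

Emit:
drive_tool --pt "50 -0.352 -0.994 0 0 0 -0.222" --pt "50 -0.352 -0.994 0 0 0 -0.222" --pt "50 -0.352 -0.994 0 0 0 -0.222" --pt "50 -0.352 -0.994 0 0 0 -0.222" --pt "50 -0.352 -0.994 0 0 0 -0.222" --pt "50 -0.352 -0.994 0 0 0 -0.222" --pt "50 0 0 0 0 0 0" --pt "50 0 0 -1 0 0 0" --pt "50 0 0 -1 0 0 0" --pt "50 0 0 -1 0 0 0" --pt "50 0 0 -1 0 0 0" --pt "50 0 0 0 0 0 0"

```text
t: 26.9
eef_pos: [0.5104, -0.2862, 0.0476]
tool_rot: [0.228, 0.974, 0.001, -0.002]
wrist_force: [-1.3, 0.6, -0.6]
gripper_width: 0.0471
```

```bash
python3 -c "
from h import *
st();legs((.511,-.2884,.0225,153.5))
s=snap('top')
c=s['color'];a=cv2.resize(c[152:222,258:328],None,fx=6,fy=6,interpolation=cv2.INTER_CUBIC)
s=snap('scene')['color'];b=cv2.resize(s[185:255,225:295],None,fx=5.5,fy=6,interpolation=cv2.INTER_CUBIC)
save('seat2.png',np.hstack([a,b[:420]]))"
```

```text
t 26.9 cell -29.8 -270.4 z 47.6 th 153.7 F [-1.3  0.6 -0.6] w 47.1
to [ 5.110e-01 -2.884e-01  2.250e-02  1.535e+02] rows 2 each [ 0.016 -0.054 -0.627] rz -0.014
```

View pics/seat2.png

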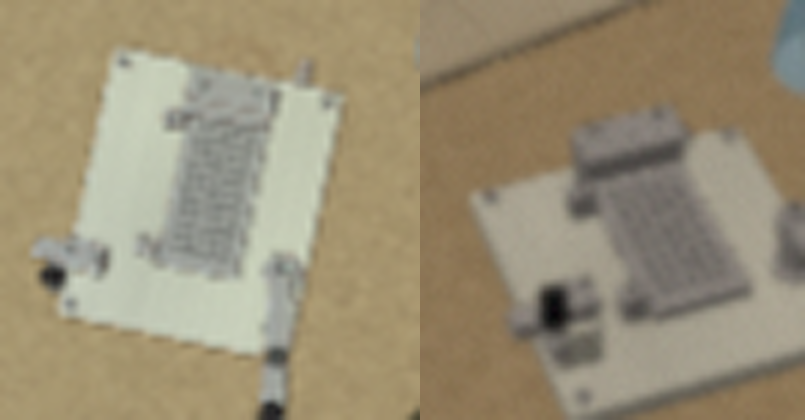

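The plate sits square against the end stop, crop (235,100), and against both lugs at (180,118) and (150,245). The scene view agrees. Next I'll work out the real seat offset and grip the cover.

```bash
python3 -c "
from h import *
s=load('top')
for n,p,z in(('BL',(165,262),.022),('BR',(240,277),.022),('lugBL',(138,253),.03),('stopTL',(192,70),.046),('stopTR',(280,92),.046)):
  w=ray(s,258+p[0]/6-.4,152+p[1]/6-.4,z)[:2]-O;print(n,(w@ex*1e3).round(1),(w@ey*1e3).round(1))
"
```

```text
BL -55.8 24.2
BR -55.3 -30.9
lugBL -53.9 43.6
stopTL 81.1 31.7
stopTR 78.5 -33.1
```

Emit:
drive_tool --pt "50 0.016 -0.054 -0.5 0 0 0" --pt "50 0.016 -0.054 -0.35 0 0 0" --pt "50 0 0 -0.15 0 0 0" --pt "50 0 0 0 0 0 0" --pt "50 0 0 0 0 0 0"

```text
t: 27.5
eef_pos: [0.5119, -0.2899, 0.0301]
tool_rot: [0.228, 0.974, -0.0, 0.0]
wrist_force: [-0.1, 0.3, 0.2]
gripper_width: 0.0471
```

```bash
python3 -c "
from h import *
st();legs((.511,-.2884,.0225,153.5))"
```

```text
t 27.5 cell -27.5 -273.6 z 30.1 th 153.6 F [-0.1  0.3  0.2] w 47.1
to [ 5.110e-01 -2.884e-01  2.250e-02  1.535e+02] rows 1 each [-0.047  0.075 -0.382] rz -0.02
```

Emit:
drive_tool --pt "50 -0.047 0.075 -0.2 0 0 0" --pt "50 0 0 -0.18 0 0 0" --pt "50 0 0 0 0 0 0" --pt "20 0 0 0 0 0 0" --pt "20 0 0 0 0 0 0" --pt "20 0 0 0 0 0 0" --pt "20 0 0 0 0 0 0" --newtons 30

```text
t: 28.2
eef_pos: [0.511, -0.2883, 0.0225]
tool_rot: [0.228, 0.974, 0.0, 0.0]
wrist_force: [0.6, 1.3, 0.2]
gripper_width: 0.0236
```

Emit:
drive_tool --pt "20 0 0 0.3 0 0 0" --pt "20 0 0 0.6 0 0 0" --pt "20 0 0 1 0 0 0" --pt "20 0 0 1 0 0 0" --pt "20 0 0 1 0 0 0" --pt "20 0 0 0.6 0 0 0" --pt "20 0 0 0 0 0 0"

```text
t: 28.9
eef_pos: [0.5115, -0.2888, 0.1144]
tool_rot: [0.228, 0.974, -0.001, 0.001]
wrist_force: [-0.0, -0.1, -3.1]
gripper_width: 0.0243
```

```bash
python3 -c "
from h import *
st();legs((*cw(-17,-4),.112,167.5),(*cw(-17,-4),.053,167.5))"
```

```text
t 28.9 cell -28.1 -272.6 z 114.4 th 153.6 F [-0.  -0.1 -3.1] w 24.3
to [ 5.805e-01 -2.890e-02  1.120e-01  1.675e+02] rows 13 each [ 0.265  0.999 -0.009] rz 0.186
to [ 5.805e-01 -2.890e-02  5.300e-02  1.675e+02] rows 3 each [ 0.     0.    -0.983] rz 0.0
```

Emit:
drive_tool --pt "20 0.265 0.999 0 0 0 0.186" --pt "20 0.265 0.999 0 0 0 0.186" --pt "20 0.265 0.999 0 0 0 0.186" --pt "20 0.265 0.999 0 0 0 0.186" --pt "20 0.265 0.999 0 0 0 0.186" --pt "20 0.265 0.999 0 0 0 0.186" --pt "20 0.265 0.999 0 0 0 0.186" --pt "20 0.265 0.999 0 0 0 0.186" --pt "20 0.265 0.999 0 0 0 0.186" --pt "20 0.265 0.999 0 0 0 0.186" --pt "20 0.265 0.999 0 0 0 0.186" --pt "20 0.265 0.999 0 0 0 0.186"

```text
t: 30.1
eef_pos: [0.5742, -0.0477, 0.1114]
tool_rot: [0.118, 0.993, -0.0, -0.001]
wrist_force: [0.1, 0.1, -3.1]
gripper_width: 0.0234
```

Emit:
drive_tool --pt "20 0.265 0.999 0 0 0 0.186" --pt "20 0 0 0 0 0 0" --pt "20 0 0 0 0 0 0" --pt "20 0 0 -0.9 0 0 0" --pt "20 0 0 -0.9 0 0 0" --pt "20 0 0 -0.8 0 0 0" --pt "20 0 0 -0.1 0 0 0" --pt "20 0 0 0 0 0 0" --pt "20 0 0 0 0 0 0"

```text
t: 31.0
eef_pos: [0.5802, -0.029, 0.0592]
tool_rot: [0.109, 0.994, -0.0, 0.001]
wrist_force: [0.3, -0.0, -2.1]
gripper_width: 0.0237
```

```bash
python3 -c "
from h import *
st()"
```

```text
t 31.0 cell -17.3 -4.2 z 59.2 th 167.4 F [ 0.3 -0.  -2.1] w 23.7
```

Emit:
drive_tool --pt "20 0 0 -0.3 0 0 0" --pt "20 0 0 -0.25 0 0 0" --pt "20 0 0 -0.08 0 0 0" --pt "20 0 0 -0.04 0 0 0" --pt "20 0 0 -0.03 0 0 0" --pt "20 0 0 0 0 0 0"

```text
t: 31.6
eef_pos: [0.5799, -0.0286, 0.0445]
tool_rot: [0.109, 0.994, -0.0, 0.0]
wrist_force: [-0.9, 0.8, -2.9]
gripper_width: 0.0234
```

Emit:
drive_tool --pt "20 0 0 -0.03 0 0 0" --pt "20 0 0 0 0 0 0"

```text
t: 31.8
eef_pos: [0.5799, -0.0286, 0.0445]
tool_rot: [0.109, 0.994, -0.0, 0.0]
wrist_force: [-3.2, 0.3, 4.8]
gripper_width: 0.0238
```

Emit:
drive_tool --pt "55 0 0 0 0 0 0" --pt "55 0 0 0 0 0 0" --pt "55 0 0 0 0 0 0" --pt "55 0 0 0.6 0 0 0" --pt "55 0 0 1 0 0 0" --pt "55 0 0 0.8 0 0 0" --pt "0 -0.95 0.21 0 0 0 0" --pt "0 -0.95 0.21 0 0 0 0" --pt "0 -0.95 0.21 0 0 0 0" --pt "0 -0.95 0.21 0 0 0 0" --pt "0 0 0 0 0 0 0" --pt "0 0 0 0 0 0 0"

```text
t: 33.0
eef_pos: [0.5045, -0.0119, 0.0927]
tool_rot: [0.109, 0.994, 0.0, 0.001]
wrist_force: [0.2, -0.6, 0.9]
gripper_width: 0.0073
```

```bash
python3 -c "
from h import *
st();legs((*cw(-95,-3.5),.034,167.5))"
```

```text
t 33.0 cell -94.9 -3.8 z 92.7 th 167.5 F [ 0.2 -0.6  0.9] w 7.3
to [ 5.045e-01 -1.160e-02  3.400e-02  1.675e+02] rows 3 each [-0.001  0.006 -0.979] rz 0.002
```

Emit:
drive_tool --pt "0 0 0 -0.9 0 0 0" --pt "0 0 0 -0.9 0 0 0" --pt "0 0 0 -0.9 0 0 0" --pt "0 0 0 -0.24 0 0 0" --pt "0 0 0 0 0 0 0" --pt "0 0.098 -0.022 0 0 0 0" --pt "0 0.098 -0.022 0 0 0 0" --pt "0 0.098 -0.022 0 0 0 0" --pt "0 0.098 -0.022 0 0 0 0" --pt "0 0.098 -0.022 0 0 0 0" --pt "0 0.098 -0.022 0 0 0 0"

```text
t: 34.1
eef_pos: [0.5157, -0.0144, 0.0331]
tool_rot: [0.109, 0.994, 0.0, -0.0]
wrist_force: [-2.1, 0.3, 1.6]
gripper_width: 0.0008
```

```bash
python3 -c "
from h import *
st()"
```

```text
t 34.1 cell -83.5 -3.9 z 33.1 th 167.5 F [-2.1  0.3  1.6] w 0.8
```

Emit:
drive_tool --pt "0 0.078 -0.017 0 0 0 0" --pt "0 0.078 -0.017 0 0 0 0" --pt "0 0.078 -0.017 0 0 0 0" --pt "0 0.078 -0.017 0 0 0 0" --pt "0 0.078 -0.017 0 0 0 0" --pt "0 0.078 -0.017 0 0 0 0"

```text
t: 34.7
eef_pos: [0.5251, -0.0165, 0.033]
tool_rot: [0.109, 0.994, 0.0, 0.0]
wrist_force: [-2.1, -0.5, 1.3]
gripper_width: 0.0008
```

Emit:
drive_tool --pt "0 0.039 -0.009 0 0 0 0" --pt "0 0.039 -0.009 0 0 0 0"

```text
t: 34.9
eef_pos: [0.5265, -0.0169, 0.033]
tool_rot: [0.109, 0.994, -0.0, -0.0]
wrist_force: [-3.4, 0.8, 1.5]
gripper_width: 0.0008
```

```bash
python3 -c "
from h import *
st()"
```

```text
t 34.9 cell -72.3 -3.9 z 33.0 th 167.5 F [-3.4  0.8  1.5] w 0.8
```

Emit:
drive_tool --pt "0 0.034 -0.008 0 0 0 0" --pt "0 0.034 -0.008 0 0 0 0"

```text
t: 35.1
eef_pos: [0.5279, -0.0172, 0.033]
tool_rot: [0.109, 0.994, -0.0, 0.0]
wrist_force: [-1.9, 0.4, 1.7]
gripper_width: 0.0006
```

Emit:
drive_tool --pt "0 0.025 -0.006 0 0 0 0" --pt "0 0.025 -0.006 0 0 0 0"

```text
t: 35.3
eef_pos: [0.5289, -0.0174, 0.033]
tool_rot: [0.109, 0.994, 0.0, -0.0]
wrist_force: [-2.1, 1.2, 0.9]
gripper_width: 0.0006
```

```bash
python3 -c "
from h import *
st()"
```

```text
t 35.3 cell -69.9 -3.9 z 33.0 th 167.5 F [-2.1  1.2  0.9] w 0.6
```

Emit:
drive_tool --pt "0 0.02 -0.004 0 0 0 0" --pt "0 0.015 -0.003 0 0 0 0"

```text
t: 35.5
eef_pos: [0.5292, -0.0175, 0.0329]
tool_rot: [0.109, 0.994, 0.0, -0.001]
wrist_force: [-7.0, 1.6, 5.1]
gripper_width: 0.0004
```

Emit:
drive_tool --pt "0 0.015 -0.003 0 0 0 0" --pt "0 0 0 0 0 0 0"

```text
t: 35.7
eef_pos: [0.5292, -0.0175, 0.0329]
tool_rot: [0.109, 0.994, 0.0, -0.001]
wrist_force: [-8.5, 1.2, 6.4]
gripper_width: 0.0003
```

```bash
python3 -c "
from h import *
st()"
```

```text
t 35.7 cell -69.6 -3.9 z 32.9 th 167.5 F [-8.5  1.2  6.4] w 0.3
```

```bash
python3 -c "
from h import *
legs((*cw(-76,-4),.0335,167.5),(*cw(-76,-4),.075,167.5),(*cw(-1,-56),.075,167.5),(*cw(-1,-56),.0335,167.5))"
```

```text
to [ 5.229e-01 -1.620e-02  3.350e-02  1.675e+02] rows 1 each [-0.314  0.066  0.028] rz 0.005
to [ 5.229e-01 -1.620e-02  7.500e-02  1.675e+02] rows 3 each [0.    0.    0.692] rz 0.0
to [ 5.849e-01 -8.320e-02  7.500e-02  1.675e+02] rows 4 each [ 0.775 -0.838  0.   ] rz 0.0
to [ 5.849e-01 -8.320e-02  3.350e-02  1.675e+02] rows 3 each [ 0.     0.    -0.692] rz 0.0
```

Emit:
drive_tool --pt "0 -0.33 0.066 0.02 0 0 0" --pt "0 0 0 0.7 0 0 0" --pt "0 0 0 0.7 0 0 0" --pt "0 0 0 0.7 0 0 0" --pt "0 0.775 -0.838 0 0 0 0" --pt "0 0.775 -0.838 0 0 0 0" --pt "0 0.775 -0.838 0 0 0 0" --pt "0 0.775 -0.838 0 0 0 0" --pt "0 0 0 -0.7 0 0 0" --pt "0 0 0 -0.7 0 0 0" --pt "0 0 0 -0.7 0 0 0" --pt "0 0 0 0 0 0 0"

```text
t: 36.9
eef_pos: [0.5837, -0.0824, 0.031]
tool_rot: [0.109, 0.994, 0.0, -0.002]
wrist_force: [-0.9, 0.2, 0.8]
gripper_width: 0.0004
```

Emit:
drive_tool --pt "0 0.022 0.098 0 0 0 0" --pt "0 0.022 0.098 0 0 0 0" --pt "0 0.022 0.098 0 0 0 0" --pt "0 0.022 0.098 0 0 0 0" --pt "0 0.022 0.098 0 0 0 0" --pt "0 0.022 0.098 0 0 0 0" --pt "0 0.011 0.049 0 0 0 0" --pt "0 0.011 0.049 0 0 0 0"

```text
t: 37.7
eef_pos: [0.5884, -0.0697, 0.0335]
tool_rot: [0.109, 0.994, -0.0, 0.0]
wrist_force: [-1.3, -1.3, 1.7]
gripper_width: 0.0004
```

```bash
python3 -c "
from h import *
st()"
```

```text
t 37.7 cell -0.5 -42.1 z 33.5 th 167.5 F [-1.3 -1.3  1.7] w 0.4
```

Emit:
drive_tool --pt "0 0.011 0.049 0 0 0 0" --pt "0 0.011 0.049 0 0 0 0" --pt "0 0.011 0.049 0 0 0 0" --pt "0 0.011 0.049 0 0 0 0"

```text
t: 38.1
eef_pos: [0.5893, -0.0657, 0.0335]
tool_rot: [0.109, 0.994, -0.0, 0.0]
wrist_force: [-0.7, -1.8, 1.5]
gripper_width: 0.0003
```

Emit:
drive_tool --pt "0 0.009 0.039 0 0 0 0" --pt "0 0.009 0.039 0 0 0 0"

```text
t: 38.3
eef_pos: [0.5895, -0.0647, 0.0334]
tool_rot: [0.109, 0.994, -0.001, -0.0]
wrist_force: [-2.8, -10.7, 2.2]
gripper_width: 0.0004
```

Emit:
drive_tool --pt "0 0.007 0.029 0 0 0 0" --pt "0 0.005 0.024 0 0 0 0"

```text
t: 38.5
eef_pos: [0.5896, -0.0645, 0.0334]
tool_rot: [0.109, 0.994, -0.001, -0.0]
wrist_force: [-4.1, -15.8, 3.9]
gripper_width: 0.0004
```

```bash
python3 -c "
from h import *
st()"
```

```text
t 38.5 cell -0.5 -36.8 z 33.4 th 167.5 F [ -4.1 -15.8   3.9] w 0.4
```

Hard contact, but 2.8 mm earlier than the plate gave. I'll back off and look.

Emit:
drive_tool --pt "0 -0.1 -0.45 0 0 0 0" --pt "0 0 0 1 0 0 0" --pt "0 0 0 1 0 0 0" --pt "0 0 0 1 0 0 0" --pt "0 -0.4 -1 0 0 0 0" --pt "0 -0.4 -1 0 0 0 0" --pt "0 -0.4 -1 0 0 0 0" --pt "0 -0.4 -1 0 0 0 0" --pt "0 -0.4 -1 0 0 0 0" --pt "0 -0.4 -1 0 0 0 0" --pt "0 0 0 0 0 0 0"

```text
t: 39.6
eef_pos: [0.5391, -0.1937, 0.0932]
tool_rot: [0.11, 0.994, 0.0, -0.0]
wrist_force: [0.2, 0.7, -0.3]
gripper_width: 0.0007
```

```bash
python3 -c "
from h import *
st()
s=snap('top')
c=s['color'];a=cv2.resize(c[157:212,268:323],None,fx=7,fy=7,interpolation=cv2.INTER_CUBIC)
s2=snap('scene');b=cv2.resize(s2['color'][190:245,235:292],None,fx=7,fy=7,interpolation=cv2.INTER_CUBIC)
save('seat3.png',np.hstack([a,b]))
r=rect(s,(280,165,305,206),lambda h,i:(h[...,2]>188)&(i[...,0]-i[...,2]>18),.034,show='m3.png')
print(r[0],(np.array(r[2])/1000-O)@np.c_[ex,ey]*1000)"
```

```text
t 39.6 cell -21.8 -173.8 z 93.2 th 167.3 F [ 0.2  0.7 -0.3] w 0.7
((594.2677001953125, -25.746463775634766), (65.52291107177734, 113.23065185546875), 77.5655288696289) [[-60.86092921 -30.75048147]
 [ 52.36966167 -30.62097967]
 [ 52.29473833  34.9018945 ]
 [-60.93579426  34.77240515]]
```

View pics/seat3.png

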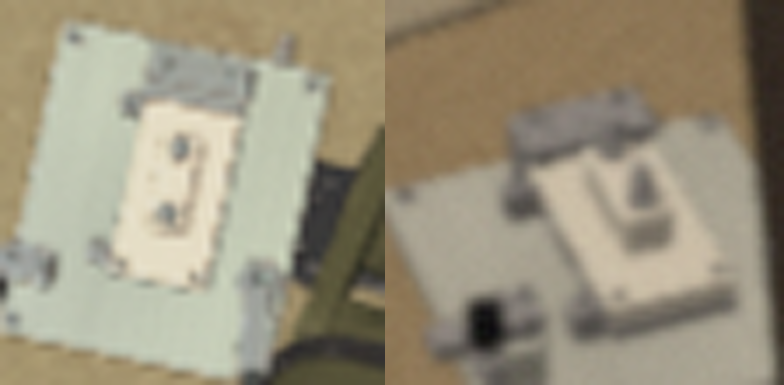

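The crops show the cover square under the lip and at both lugs, top crop (130,103) and (100,250). I'll check numerically for a gap using colour profiles across it.

```bash
python3 -c "
from h import *
s=load('top');im=s['color'].astype(np.float32)
ys=np.arange(-42,60,2.)
for a,b in((-55,-43),(40,49),(-20,20)):
  acc=0
  for x in np.linspace(a,b,9):
    uv=np.array([proj(s,[*cw(x,y),.033]) for y in ys],np.float32)
    acc=acc+cv2.remap(im,uv[:,:1].copy(),uv[:,1:].copy(),cv2.INTER_CUBIC)[:,0]/9
  print(a,b);print(' '.join('%d:%d/%d'%(y,c[0],c[0]-c[2]) for y,c in zip(ys,acc)))
"
```

```text
-55 -43
-42:196/14 -40:199/14 -38:199/14 -36:194/13 -34:182/12 -32:170/13 -30:168/17 -28:173/22 -26:184/26 -24:195/27 -22:198/28 -20:195/30 -18:203/33 -16:218/34 -14:227/32 -12:228/30 -10:228/30 -8:228/30 -6:227/31 -4:227/31 -2:227/31 0:227/32 2:227/32 4:227/32 6:227/32 8:228/31 10:228/29 12:228/29 14:229/29 16:227/30 18:223/32 20:215/33 22:202/30 24:194/27 26:193/26 28:197/27 30:192/25 32:179/20 34:165/13 36:156/8 38:153/6 40:151/5 42:153/5 44:160/5 46:170/6 48:179/8 50:185/10 52:188/11 54:189/11 56:190/11 58:191/11
40 49
-42:191/15 -40:192/15 -38:193/15 -36:191/14 -34:186/14 -32:179/16 -30:179/20 -28:190/28 -26:206/34 -24:220/35 -22:226/33 -20:227/33 -18:225/33 -16:225/33 -14:224/34 -12:224/35 -10:225/34 -8:225/34 -6:226/33 -4:227/33 -2:227/32 0:227/32 2:226/33 4:225/33 6:225/34 8:225/34 10:226/34 12:227/33 14:228/32 16:229/31 18:228/31 20:227/32 22:226/32 24:225/32 26:224/32 28:216/32 30:203/29 32:182/23 34:158/14 36:142/7 38:133/4 40:131/4 42:138/4 44:153/6 46:171/10 48:184/14 50:192/17 52:195/16 54:196/14 56:198/14 58:199/14
-20 20
-42:193/14 -40:194/14 -38:194/14 -36:190/13 -34:181/13 -32:173/15 -30:175/20 -28:188/27 -26:206/32 -24:222/32 -22:230/31 -20:230/32 -18:230/32 -16:228/33 -14:220/34 -12:207/36 -10:194/36 -8:189/35 -6:196/35 -4:208/34 -2:210/31 0:201/27 2:192/25 4:191/24 6:196/24 8:203/25 10:212/26 12:219/28 14:223/30 16:225/32 18:225/33 20:226/32 22:228/31 24:229/30 26:228/30 28:225/30 30:218/28 32:207/24 34:195/18 36:188/13 38:187/11 40:188/12 42:189/12 44:190/12 46:190/12 48:190/12 50:190/12 52:190/12 54:191/12 56:192/12 58:193/12
```

Both edges fit a touching cover, with its -y edge at -30, its +y edge at +31.5 and the lug face at about +31. One last combined touch in +x on both the plate and cover ends will confirm they are home.

```bash
python3 -c "
from h import *
legs((*cw(-80,-1),.093,167.5),(*cw(-80,-1),.0245,167.5))"
```

```text
to [ 5.197e-01 -1.240e-02  9.300e-02  1.675e+02] rows 9 each [-0.112  0.997 -0.001] rz 0.001
to [ 5.197e-01 -1.240e-02  2.450e-02  1.675e+02] rows 4 each [ 0.     0.    -0.856] rz 0.0
```

Emit:
drive_tool --pt "0 -0.112 0.997 0 0 0 0" --pt "0 -0.112 0.997 0 0 0 0" --pt "0 -0.112 0.997 0 0 0 0" --pt "0 -0.112 0.997 0 0 0 0" --pt "0 -0.112 0.997 0 0 0 0" --pt "0 -0.112 0.997 0 0 0 0" --pt "0 -0.112 0.997 0 0 0 0" --pt "0 -0.112 0.997 0 0 0 0" --pt "0 -0.112 0.997 0 0 0 0" --pt "0 0 0 0 0 0 0"

```text
t: 40.7
eef_pos: [0.5195, -0.0099, 0.0934]
tool_rot: [0.108, 0.994, 0.0, -0.0]
wrist_force: [-0.5, -1.1, 0.4]
gripper_width: 0.0002
```

Emit:
drive_tool --pt "0 0 0 -0.9 0 0 0" --pt "0 0 0 -0.9 0 0 0" --pt "0 0 0 -0.9 0 0 0" --pt "0 0 0 -0.72 0 0 0" --pt "0 0 0 0 0 0 0" --pt "0 0 0 0 0 0 0" --pt "0 0.098 -0.022 0 0 0 0" --pt "0 0.098 -0.022 0 0 0 0" --pt "0 0.098 -0.022 0 0 0 0" --pt "0 0.049 -0.011 0 0 0 0"

```text
t: 41.7
eef_pos: [0.5268, -0.0142, 0.0252]
tool_rot: [0.109, 0.994, -0.0, 0.0]
wrist_force: [0.9, -0.5, 0.5]
gripper_width: 0.0006
```

```bash
python3 -c "
from h import *
st()"
```

```text
t 41.7 cell -72.6 -1.3 z 25.2 th 167.5 F [ 0.9 -0.5  0.5] w 0.6
```

Emit:
drive_tool --pt "0 0.045 -0.01 0 0 0 0" --pt "0 0.045 -0.01 0 0 0 0"

```text
t: 41.9
eef_pos: [0.5283, -0.0146, 0.025]
tool_rot: [0.109, 0.994, -0.0, -0.0]
wrist_force: [-0.7, -0.3, 0.6]
gripper_width: 0.0006
```

Emit:
drive_tool --pt "0 0.04 -0.009 0 0 0 0" --pt "0 0.02 -0.004 0 0 0 0"

```text
t: 42.1
eef_pos: [0.5296, -0.0148, 0.025]
tool_rot: [0.109, 0.994, 0.0, -0.0]
wrist_force: [-0.3, -0.2, 0.4]
gripper_width: 0.0008
```

```bash
python3 -c "
from h import *
st()"
```

```text
t 42.1 cell -69.8 -1.2 z 25.0 th 167.5 F [-0.3 -0.2  0.4] w 0.8
```

Emit:
drive_tool --pt "0 0.02 -0.004 0 0 0 0" --pt "0 0.015 -0.003 0 0 0 0"

```text
t: 42.3
eef_pos: [0.5297, -0.0149, 0.0249]
tool_rot: [0.109, 0.994, -0.0, -0.001]
wrist_force: [-6.6, 0.7, 4.5]
gripper_width: 0.0001
```

Emit:
drive_tool --pt "0 0.01 -0.002 0 0 0 0" --pt "0 0 0 0 0 0 0"

```text
t: 42.5
eef_pos: [0.5297, -0.0149, 0.0249]
tool_rot: [0.109, 0.994, -0.0, -0.001]
wrist_force: [-7.0, 1.5, 4.9]
gripper_width: 0.0005
```

```bash
python3 -c "
from h import *
st()"
```

```text
t 42.5 cell -69.6 -1.3 z 24.9 th 167.5 F [-7.   1.5  4.9] w 0.5
```

The hard stop came at exactly the same place, -69.6, so both parts are home. Now the bar.

```bash
python3 -c "
from h import *
legs((*cw(-76,-1.3),.03,167.5),(*cw(-80,-1.3),.125,167.5),(.4382,-.0703,.125,174.9),(.4382,-.0703,.0705,174.9))"
```

```text
to [ 5.235e-01 -1.350e-02  3.000e-02  1.675e+02] rows 1 each [-0.311  0.067  0.254] rz 0.004
to [ 5.196e-01 -1.270e-02  1.250e-01  1.675e+02] rows 5 each [-0.039  0.009  0.95 ] rz 0.0
to [ 4.382e-01 -7.030e-02  1.250e-01  1.749e+02] rows 5 each [-0.814 -0.576  0.   ] rz 0.258
to [ 4.382e-01 -7.030e-02  7.050e-02  1.749e+02] rows 3 each [ 0.     0.    -0.908] rz 0.0
```

Emit:
drive_tool --pt "0 -0.311 0.067 0.05 0 0 0" --pt "0 -0.04 0.01 1 0 0 0" --pt "0 -0.04 0.01 1 0 0 0" --pt "0 -0.04 0.01 1 0 0 0" --pt "42 -0.04 0.01 1 0 0 0" --pt "42 -0.04 0.01 1 0 0 0" --pt "42 -0.814 -0.576 0 0 0 0.258" --pt "42 -0.814 -0.576 0 0 0 0.258" --pt "42 -0.814 -0.576 0 0 0 0.258" --pt "42 -0.814 -0.576 0 0 0 0.258" --pt "42 -0.814 -0.576 0 0 0 0.258" --pt "42 0 0 0 0 0 0"

```text
t: 43.7
eef_pos: [0.4376, -0.0709, 0.1261]
tool_rot: [0.045, 0.999, -0.0, 0.0]
wrist_force: [-0.6, 0.7, -0.2]
gripper_width: 0.0396
```

```bash
python3 -c "
from h import *
st();legs((.4382,-.0703,.0705,174.9))
s=snap('top');im=s['color'].astype(int)
"
```

```text
t 43.7 cell -147.4 -75.9 z 126.1 th 174.8 F [-0.6  0.7 -0.2] w 39.6
to [ 4.382e-01 -7.030e-02  7.050e-02  1.749e+02] rows 3 each [ 0.01   0.01  -0.927] rz 0.005
```

Emit:
drive_tool --pt "42 0.02 0.02 -0.9 0 0 0" --pt "42 0.01 0.01 -0.9 0 0 0" --pt "42 0 0 -0.9 0 0 0" --pt "27 0 0 0 0 0 0" --pt "27 0 0 0 0 0 0" --pt "27 0.071 0.505 0 0 0 -1" --pt "27 0.121 0.495 0 0 0 -1" --pt "27 0.17 0.481 0 0 0 -1" --pt "27 0.217 0.461 0 0 0 -1" --pt "27 0.262 0.438 0 0 0 -1" --pt "27 0.304 0.409 0 0 0 -1"

```text
t: 44.85
eef_pos: [0.4627, -0.0134, 0.073]
tool_rot: [0.34, 0.94, -0.0, 0.0]
wrist_force: [-1.1, -1.5, 0.0]
gripper_width: 0.0256
```

Emit:
drive_tool --pt "27 0.343 0.377 0 0 0 -1" --pt "27 0.379 0.341 0 0 0 -1" --pt "27 0.411 0.301 0 0 0 -1" --pt "27 0.439 0.259 0 0 0 -1" --pt "27 0.463 0.213 0 0 0 -1" --pt "27 0.482 0.166 0 0 0 -1" --pt "27 0.496 0.117 0 0 0 -1" --pt "27 0 0 0 0 0 0"

```text
t: 45.65
eef_pos: [0.5238, 0.022, 0.073]
tool_rot: [0.641, 0.768, 0.001, 0.001]
wrist_force: [0.7, 0.1, -0.9]
gripper_width: 0.0251
```

```bash
python3 -c "
from h import *
st()"
```

```text
t 45.65 cell -83.5 33.5 z 73.0 th 100.3 F [ 0.7  0.1 -0.9] w 25.1
```

Emit:
drive_tool --pt "27 0.252 0.038 0 0 0 -0.5" --pt "27 0.253 0.029 0 0 0 -0.5" --pt "27 0.255 0.012 0 0 0 -0.5" --pt "27 0.255 0.004 0 0 0 -0.5" --pt "27 0.254 -0.012 0 0 0 -0.5"

```text
t: 46.15
eef_pos: [0.5478, 0.023, 0.0727]
tool_rot: [0.731, 0.683, -0.0, 0.0]
wrist_force: [-2.7, -1.2, 0.9]
gripper_width: 0.0254
```

Emit:
drive_tool --pt "27 0.254 -0.023 0 0 0 -0.5" --pt "27 0.252 -0.036 0 0 0 -0.5"

```text
t: 46.35
eef_pos: [0.5579, 0.0217, 0.0728]
tool_rot: [0.764, 0.645, -0.0, 0.0]
wrist_force: [-2.4, -1.3, 0.2]
gripper_width: 0.0253
```

```bash
python3 -c "
from h import *
st()"
```

```text
t 46.35 cell -50.1 40.6 z 72.8 th 80.4 F [-2.4 -1.3  0.2] w 25.3
```

Emit:
drive_tool --pt "27 0.1 -0.022 0 0 0 -0.25" --pt "27 0.1 -0.022 0 0 0 -0.25"

```text
t: 46.55
eef_pos: [0.562, 0.021, 0.0725]
tool_rot: [0.78, 0.626, 0.0, 0.0]
wrist_force: [-3.1, 0.0, 2.1]
gripper_width: 0.0251
```

Emit:
drive_tool --pt "27 0.06 -0.013 0 0 0 0" --pt "27 0.06 -0.013 0 0 0 0"

```text
t: 46.75
eef_pos: [0.5642, 0.0206, 0.0721]
tool_rot: [0.78, 0.626, -0.0, -0.0]
wrist_force: [-10.1, 1.6, 6.3]
gripper_width: 0.0253
```

```bash
python3 -c "
from h import *
st()"
```

```text
t 46.75 cell -43.7 40.8 z 72.1 th 77.5 F [-10.1   1.6   6.3] w 25.3
```

Emit:
drive_tool --pt "27 0.03 -0.007 0 0 0 0" --pt "27 0 0 0 0 0 0"

```text
t: 46.95
eef_pos: [0.5642, 0.0207, 0.0721]
tool_rot: [0.78, 0.626, -0.001, -0.001]
wrist_force: [-9.5, 2.7, 8.0]
gripper_width: 0.0258
```

Emit:
drive_tool --pt "27 0.03 -0.007 0 0 0 0" --pt "27 0 0 0 0 0 0"

```text
t: 47.15
eef_pos: [0.5643, 0.0206, 0.072]
tool_rot: [0.78, 0.626, -0.001, -0.001]
wrist_force: [-13.1, 2.8, 9.3]
gripper_width: 0.0258
```

```bash
python3 -c "
from h import *
st()"
```

```text
t 47.15 cell -43.6 40.9 z 72.0 th 77.5 F [-13.1   2.8   9.3] w 25.8
```

The bar is hard against its shut stop, with 4 N more giving 0.1 mm. Now the catch.

```bash
python3 -c "
from h import *
legs((*cw(-46,40.8),.072,77.5),(*cw(-46,40.8),.125,77.5),(*cw(-89,122),.125,77.5),(*cw(-89,122),.0705,77.5),(*cw(-89,92),.0705,77.5))"
```

```text
to [5.619e-01 2.110e-02 7.200e-02 7.750e+01] rows 1 each [-0.12   0.023 -0.   ] rz -0.006
to [5.619e-01 2.110e-02 1.250e-01 7.750e+01] rows 3 each [0.    0.    0.883] rz 0.0
to [ 0.5375  0.1097  0.125  77.5   ] rows 5 each [-0.244  0.886  0.   ] rz 0.0
to [5.375e-01 1.097e-01 7.050e-02 7.750e+01] rows 3 each [ 0.     0.    -0.908] rz 0.0
to [5.31e-01 8.04e-02 7.05e-02 7.75e+01] rows 2 each [-0.162 -0.732  0.   ] rz 0.0
```

Emit:
drive_tool --pt "32 -0.17 0.033 0 0 0 0" --pt "32 0 0 0.883 0 0 0" --pt "32 0 0 0.883 0 0 0" --pt "0 0 0 0.883 0 0 0" --pt "0 -0.244 0.886 0 0 0 0" --pt "0 -0.244 0.886 0 0 0 0" --pt "0 -0.244 0.886 0 0 0 0" --pt "0 -0.244 0.886 0 0 0 0" --pt "0 -0.244 0.886 0 0 0 0" --pt "0 0 0 0 0 0 0" --pt "0 0 0 0 0 0 0"

```text
t: 48.25
eef_pos: [0.538, 0.1093, 0.125]
tool_rot: [0.78, 0.626, 0.0, 0.0]
wrist_force: [0.3, -0.3, 0.3]
gripper_width: 0.0006
```

```bash
python3 -c "
from h import *
st();legs((*cw(-89,122),.0705,77.5))"
```

```text
t 48.25 cell -88.4 121.8 z 125.0 th 77.5 F [ 0.3 -0.3  0.3] w 0.6
to [5.375e-01 1.097e-01 7.050e-02 7.750e+01] rows 3 each [-0.009  0.006 -0.909] rz -0.001
```

Emit:
drive_tool --pt "0 0 0 -0.9 0 0 0" --pt "0 0 0 -0.9 0 0 0" --pt "0 0 0 -0.9 0 0 0" --pt "0 0 0 0 0 0 0" --pt "0 -0.033 -0.146 0 0 0 0" --pt "0 -0.033 -0.146 0 0 0 0" --pt "0 -0.033 -0.146 0 0 0 0" --pt "0 -0.033 -0.146 0 0 0 0" --pt "0 -0.033 -0.146 0 0 0 0" --pt "0 -0.033 -0.146 0 0 0 0"

```text
t: 49.25
eef_pos: [0.534, 0.0917, 0.0713]
tool_rot: [0.78, 0.626, 0.0, 0.0]
wrist_force: [1.4, 1.2, 1.0]
gripper_width: 0.0002
```

Emit:
drive_tool --pt "0 -0.033 -0.146 0 0 0 0" --pt "0 -0.033 -0.146 0 0 0 0" --pt "0 -0.033 -0.146 0 0 0 0" --pt "0 -0.033 -0.146 0 0 0 0"

```text
t: 49.65
eef_pos: [0.5312, 0.08, 0.0709]
tool_rot: [0.78, 0.626, 0.0, -0.0]
wrist_force: [1.3, 2.6, 1.3]
gripper_width: 0.0003
```

```bash
python3 -c "
from h import *
st()"
```

```text
t 49.65 cell -88.7 91.7 z 70.9 th 77.5 F [1.3 2.6 1.3] w 0.3
```

Sliding with about 2.5 N friction. Now ease in to the end.

Emit:
drive_tool --pt "0 -0.016 -0.073 0 0 0 0" --pt "0 -0.016 -0.073 0 0 0 0"

```text
t: 49.85
eef_pos: [0.531, 0.0788, 0.0712]
tool_rot: [0.78, 0.626, 0.001, -0.001]
wrist_force: [3.2, 21.9, 1.0]
gripper_width: 0.0006
```

Emit:
drive_tool --pt "0 -0.011 -0.049 0 0 0 0" --pt "0 -0.011 -0.049 0 0 0 0"

```text
t: 50.05
eef_pos: [0.5308, 0.0783, 0.0713]
tool_rot: [0.78, 0.626, 0.003, -0.001]
wrist_force: [5.9, 31.2, -0.6]
gripper_width: 0.0003
```

```bash
python3 -c "
from h import *
st()"
```

```text
t 50.05 cell -88.8 90.0 z 71.3 th 77.5 F [ 5.9 31.2 -0.6] w 0.3
```

It is at the end stop at about 31 N, so I back off, rise clear and check.

Emit:
drive_tool --pt "0 0.04 0.18 0 0 0 0" --pt "0 0.06 0.3 0.2 0 0 0" --pt "0 0 0 1 0 0 0" --pt "0 0 0 1 0 0 0" --pt "0 0 0 1 0 0 0" --pt "0 -0.5 1 1 0 0 0" --pt "0 -0.5 1 1 0 0 0" --pt "0 -0.5 1 0 0 0 0" --pt "0 -0.5 1 0 0 0 0" --pt "0 -0.5 1 0 0 0 0" --pt "0 -0.5 1 0 0 0 0" --pt "0 0 0 0 0 0 0"

```text
t: 51.25
eef_pos: [0.4712, 0.2063, 0.1751]
tool_rot: [0.779, 0.626, -0.0, -0.0]
wrist_force: [-0.8, 0.1, 0.8]
gripper_width: 0.0007
```

Emit:
drive_tool --pt "0 -0.5 1 0 0 0 0" --pt "0 -0.5 1 0 0 0 0" --pt "0 0 0 0 0 0 0"

```text
t: 51.55
eef_pos: [0.4517, 0.2457, 0.175]
tool_rot: [0.78, 0.626, -0.0, 0.0]
wrist_force: [1.2, 0.4, 0.4]
gripper_width: 0.0008
```

```bash
python3 -c "
from h import *
st()
s=snap('top');s2=snap('scene');im=s['color'].astype(int)
a=cv2.resize(s['color'][157:212,262:322],None,fx=6.5,fy=6.5,interpolation=cv2.INTER_CUBIC)
b=cv2.resize(s2['color'][187:247,230:295],None,fx=6,fy=5.96,interpolation=cv2.INTER_CUBIC)
h=min(len(a),len(b));save('final.png',np.hstack([a[:h],b[:h]]))
for n,(u0,v0,u1,v1),z in(('bar',(276,187,287,197),.076),('catch',(267,195,276,204),.075)):
    w=np.clip(105-im[v0:v1,u0:u1].max(2),0,None);vv,uu=np.mgrid[v0:v1,u0:u1]
    if w.sum(): print(n,ray(s,(uu*w).sum()/w.sum(),(vv*w).sum()/w.sum(),z).round(4))
"
```

```text
t 51.55 cell -202.3 236.2 z 175.0 th 77.5 F [1.2 0.4 0.4] w 0.8
bar [0.5618 0.0192 0.076 ]
catch [0.5308 0.0567 0.075 ]
```

View pics/final.png

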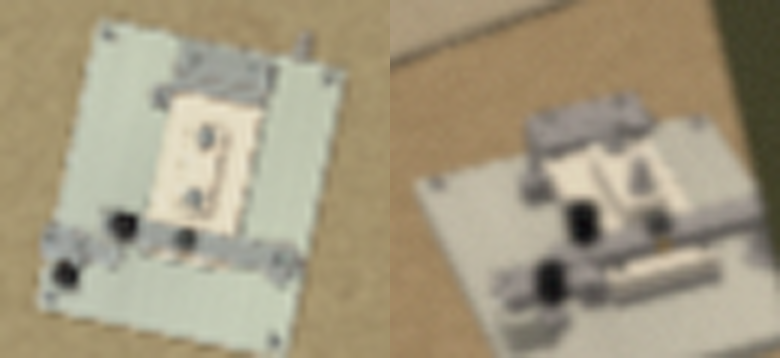

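The final picture shows the cover under the lip, the bar across its -x end with its knob at (124,224), and the catch knob at (65,272). The bar knob is back at exactly its starting position, and the catch knob is at or slightly past its locked starting position. The robot is clear, so I'm handing in.

```bash
python3 -c "
from plant import bot
print(bot.job_done())"
```

```text
the job is handed in; nothing more can be done
None
```

The cell is loaded and locked, and I handed the job in at about 51.6 s of the 72 s allowed, with the arm well clear. I slid the catch back, swung the bar about 1.7 rad open, and laid the steel plate and then the white cover. Both were pushed gently against the end stop and side lugs. Then I shut the bar to its hard stop and slid the catch across it.

**Final checks**
- **End stop:** pushing the plate and cover together met a hard stop at the same place as their separate pushes.
- **Cover:** it measured square to the cell within about 0.1°, and its edges matched the lug faces within about 1 mm.
- **Bar:** its knob is back exactly at its starting image position.
- **Catch:** its knob is about 2 mm further towards the locked end than at the start.

**Less clean results**
- **Sideways pushes:** the plate and cover met the lugs at tool positions 2.8 mm apart, which I could not explain. The pictures show both against both lugs.
- **Contact forces:** the cover's push against the lugs peaked at about 16 N and the catch's end stop at about 31 N, both more than intended.
- **Cell position:** camera readings of the cell disagreed by a few mm, so I relied on contact for the final seating.

I did not touch the glassware or the look-alikes.

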